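# Pour weighed walnuts into a gift box

## Task

Six walnuts have been weighed in the steel scoop. Pick the scoop up off the scale, keep its lip low over the open wooden gift box and pour all six walnuts into it without fingering them, then set the empty scoop gently back upright on the middle of the scale's pan and let go of it. Last, shut the lid of the gift box, and leave the other things on the counter where they are.

Things in the scene. Friction and masses are not known exactly. Their poses are not given: they have to be found in the camera images.
- scoop: Steel scoop: open trough 150 long (x), 64 wide (y, grip across this), 48 high, walls 3. Back wall at x = +55, round handle (22 thick, at z = 34) on to x = +115; flat floor to x = -45, then a 33 degree ramp up to the open lip at x = -95. Origin: underside, near the centre of mass; z up. 0.18 kg. Starts on the scale, lip roughly towards the robot; empties when tipped 55 to 65 degrees.
- lip (a point): Middle of the scoop's pouring lip, at (-95, 0, 35) in the scoop's frame; same axes as the scoop.
- nut1: One of the six walnuts in the scoop, brown, nearly round, 31 by 27 mm, about 15 g. Origin at its centre.
- nut2: One of the six walnuts in the scoop, brown, nearly round, 31 by 27 mm, about 15 g. Origin at its centre.
- nut3: One of the six walnuts in the scoop, brown, nearly round, 31 by 27 mm, about 15 g. Origin at its centre.
- nut4: One of the six walnuts in the scoop, brown, nearly round, 31 by 27 mm, about 15 g. Origin at its centre.
- nut5: One of the six walnuts in the scoop, brown, nearly round, 31 by 27 mm, about 15 g. Origin at its centre.
- nut6: One of the six walnuts in the scoop, brown, nearly round, 31 by 27 mm, about 15 g. Origin at its centre.
- giftbox: Open wooden gift box, fixed to the counter, outside 170 (x) by 160 (y) by 60 high, walls and floor 6 thick, empty. Origin: centre of its underside; x points to its hinged rim, the far one as seen from the robot. The lid stands open on that rim.
- lid (a joint): Angle of the box's lid, rad: 0 shut, grows as it opens up and away, limit 1.9; starts at about 1.6 to 1.85 (roughly upright). A stiff hinge holds it at any angle; about 2 N near its free edge moves it. Wooden plate 170 (hinge to free edge) by 160 by 8 thick.
- lid_handle (a point): Tip of the small brass knob on the lid's outer face, 35 above that face, on the lid's midline 30 mm from its free edge. With the lid open the knob points away from the robot.
- lid_hinge (a point): Middle of the lid's hinge line, at (85, 0, 60) in the box's frame; its own z axis is the lid's outward normal (up when shut) and its -x axis runs along the lid towards the free edge; the hinge axis is y.
- scale: Grey shop scale, fixed, housing 250 (x) by 180 (y) by 40 high with a dark display at its -x end, carrying a flat steel pan 190 by 170. Origin: on the counter, below the pan's centre (within 8 mm).
- pan (a point): Centre of the scale's pan, on the pan's top face, 52 above the counter.
- honey_jar: Bystander: amber jar, 66 diameter, 85 high. Origin at the centre of its underside.
- tin: Bystander: tin can with a paper label, 68 diameter, 90 high. Origin at the centre of its underside.
- bowl: Bystander: white ceramic bowl, 120 diameter, 50 high. Origin at the centre of its underside.
- carton: Bystander: closed cardboard box, 90 by 130 by 50 high. Origin at the centre of its underside.
- spatula: Bystander: spatula lying flat. Origin at its middle, on its underside.
- syrup: Bystander: green glass bottle, 60 diameter, 130 high. Origin at the centre of its underside.

How it is judged:
On the way, in this order (a step that is already met when the one before it is completed fails the run):
1. the scoop is lifted at least 60 mm off the pan (z of scoop in the frame of pan above 0.06 m), for 0.1 s.
2. all six walnuts lie in the gift box while the scoop is still held up in the air, its origin more than 120 mm above the counter (x of nut1 in the frame of giftbox between -0.08 and 0.08 m and y of nut1 in the frame of giftbox between -0.075 and 0.075 m and z of nut1 in the frame of giftbox between 0 and 0.06 m and x of nut2 in the frame of giftbox between -0.08 and 0.08 m and y of nut2 in the frame of giftbox between -0.075 and 0.075 m and z of nut2 in the frame of giftbox between 0 and 0.06 m and x of nut3 in the frame of giftbox between -0.08 and 0.08 m and y of nut3 in the frame of giftbox between -0.075 and 0.075 m and z of nut3 in the frame of giftbox between 0 and 0.06 m and x of nut4 in the frame of giftbox between -0.08 and 0.08 m and y of nut4 in the frame of giftbox between -0.075 and 0.075 m and z of nut4 in the frame of giftbox between 0 and 0.06 m and x of nut5 in the frame of giftbox between -0.08 and 0.08 m and y of nut5 in the frame of giftbox between -0.075 and 0.075 m and z of nut5 in the frame of giftbox between 0 and 0.06 m and x of nut6 in the frame of giftbox between -0.08 and 0.08 m and y of nut6 in the frame of giftbox between -0.075 and 0.075 m and z of nut6 in the frame of giftbox between 0 and 0.06 m and height (world z) of scoop above 0.12 m), for 0.2 s.
3. the empty scoop stands upright on the scale's pan, its origin within 45 mm of the pan's centre, and the gripper has let go of it, while the lid is still open (over 1 rad) (horizontal distance between scoop and pan below 0.045 m and z of scoop in the frame of pan between -0.006 and 0.008 m and angle between scoop's own z axis and vertical below 0.1 rad and linear speed of scoop below 0.03 m/s and contact force between the fingers and scoop below 0.1 N and value of joint lid above 1 rad), for 0.2 s.
At the end, for the whole second after the job is handed in: All six walnuts lie inside the gift box; its lid is fully shut (within 0.05 rad, about 8 mm at the free edge); the empty scoop stands at rest, upright (within 0.1 rad) on the scale's pan, its origin within 45 mm of the pan's centre, released (x of nut1 in the frame of giftbox between -0.08 and 0.08 m and y of nut1 in the frame of giftbox between -0.075 and 0.075 m and z of nut1 in the frame of giftbox between 0 and 0.06 m and x of nut2 in the frame of giftbox between -0.08 and 0.08 m and y of nut2 in the frame of giftbox between -0.075 and 0.075 m and z of nut2 in the frame of giftbox between 0 and 0.06 m and x of nut3 in the frame of giftbox between -0.08 and 0.08 m and y of nut3 in the frame of giftbox between -0.075 and 0.075 m and z of nut3 in the frame of giftbox between 0 and 0.06 m and x of nut4 in the frame of giftbox between -0.08 and 0.08 m and y of nut4 in the frame of giftbox between -0.075 and 0.075 m and z of nut4 in the frame of giftbox between 0 and 0.06 m and x of nut5 in the frame of giftbox between -0.08 and 0.08 m and y of nut5 in the frame of giftbox between -0.075 and 0.075 m and z of nut5 in the frame of giftbox between 0 and 0.06 m and x of nut6 in the frame of giftbox between -0.08 and 0.08 m and y of nut6 in the frame of giftbox between -0.075 and 0.075 m and z of nut6 in the frame of giftbox between 0 and 0.06 m and horizontal distance between scoop and pan below 0.045 m and z of scoop in the frame of pan between -0.006 and 0.008 m and angle between scoop's own z axis and vertical below 0.1 rad and linear speed of scoop below 0.03 m/s and value of joint lid below 0.05 rad and linear speed of each of nut1, nut2, nut3, nut4, nut5, nut6 below 0.05 m/s); the robot touches nothing.
It fails at once if a finger touches a walnut (more than 1 N) (contact force between the fingers and nut1 above 1 N or contact force between the fingers and nut2 above 1 N or contact force between the fingers and nut3 above 1 N or contact force between the fingers and nut4 above 1 N or contact force between the fingers and nut5 above 1 N or contact force between the fingers and nut6 above 1 N).
It fails at once if the scoop is tipped (over 0.6 rad) with its lip more than 220 mm above the counter (angle between scoop's own z axis and vertical above 0.6 rad and height (world z) of lip above 0.22 m).
It fails at once if the scoop is dropped onto the scale: it moves faster than 0.5 m/s while less than 20 mm above the pan (horizontal distance between scoop and pan below 0.12 m and z of scoop in the frame of pan below 0.02 m and linear speed of scoop above 0.5 m/s).
It fails at once if a bystander (jar, tin, bowl, carton, spatula, bottle) is moved more than 40 mm (distance of any of honey_jar, tin, bowl, carton, spatula, syrup from where it was at the start of the episode above 0.04 m).
It also fails if it takes over 72 s, if anything falls off the work surface, if the arm or the gripper's body presses on something with over 40 N, if the wrist force passes 120 N, or if a joint passes its speed limit or range.

## Robot

A 6-joint arm with a two-finger parallel gripper is mounted at the origin on the work surface. World frame = base frame: x ahead of the robot, y to its left, z up, the work surface at z = 0. Lengths are in m, angles in rad, forces in N, time in s.
With the tool pointing down it reaches from about 0.35 to 0.975 m from the base axis. Payload 7.1 kg.
Tool frame: the origin (TCP) lies midway between the tips of the shut fingers; the grasp point (between the pads) lies 19 mm behind it; z points along the fingers, y is the direction in which the jaws open and shut (so a half turn about z gives the same grasp; the last joint's range is limited). The gripper opens to 88 mm and grips with 3 to 60 N. Pads are 20 mm wide; open, the fingers measure 115 mm over their backs; the gripper's body (75 mm by 178 mm) begins 61 mm behind the grasp point.
Start: joints at [1.299, 0.423, 1.63, -0, 1.089, -0.019], TCP at [0.156, 0.605, 0.185] pointing down, gripper open.
Joint ranges: [-3, 3], [-0.9, 2.11], [0.09, 2.58], [-1.31, 4.45], [0.11, 2.69], [-2.54, 2.54]. Speed limits (rad/s): [2.39, 2.39, 3.01, 3.14, 3.14, 3.14].

## Interface

Orientations are given as a 3x3 rotation matrix whose columns are the frame's x, y, z axes.
In Python, from station import * gives the robot as it stands.
- The arm moves only by the tool send_rows, never from a script. Its argument "steps" is a list of rows, each a list of 3 entries, a list of its own where there are three numbers: the turn, a rotation vector about the tool's x, y, z in rad, then the shift along the tool's x, y, z in m, then the closure, from 0 (fully open) to 1 (shut). A call has exactly 8 rows; each row shifts and turns the commanded pose from where the row before left it, along the tool's axes as they then stand; what a row does not reach is not made up. A row lasts 1/10 s, in which the tool goes at most 50 mm and 8.59 degrees, less where a joint would pass 70% of its speed; a pose out of reach is approached as far as the arm can. A call with a gripper value outside its range is refused whole. The fingers move at their own pace and stop on an object; "newtons" is the grip in N (left out, the last holds). Time passes only in rows, so rows that do not move let the fingers close, or fill a call up. It gives the time, the measured TCP pose, the force and the opening at its end, in the units of the state.
- sense(): the state, without advancing time (a new reading comes with each control period).
- snapshot(name): name is "side" or "top"; returns a dict with "pixels" (384x512x3 uint8, red, green, blue), "fovy" (degrees; the focal length in pixels is half the picture's height over the tangent of half this angle, whatever the lens; pixels are square), "cx", "cy" (the principal point, pixels), "k1" (the pictures are not rectified: a ray, as slopes to the right and down, at radius r is drawn at 1 + k1 r^2 times it, then the intrinsics apply), "R" (3x3) and "t" (3): a world point X has camera coordinates R X + t. Camera axes: x right, y down, z forward; pixel columns grow to the right and rows downward; lengths in m; the calibration is good to about 2 mm. A picture is of the moment at which its call begins. There is no depth.
- job_done(): hands the job in, once; it reports no verdict.
The state is a dict: "t": time; "joint_positions": joint angles; "joint_velocities": joint speeds; "tau": joint torques, N m; "ee_pos": TCP position; "tcp_rot": TCP orientation; "force": force on the tool from outside, world axes, zero at the start; "moment": the same for the moment, N m; "grip_width": finger opening in m.
Only numpy, scipy, OpenCV 4.12 (cv2) and the standard library are available. Lean on these libraries where they do the work, as an engineer would, in place of code of your own. Each camera call takes 0.05 s, during which the arm holds its last target.

## Working session

There is one attempt and no reset: what is moved stays moved. The work goes in short steps, Python scripts to look and compute and a tool call to move; the robot and the scene stay as the last step left them, time stands still between calls to the robot, and variables do not carry over. Pictures are saved under pics/ and viewed, and the job is handed in when it is done.

Besides the shell and the picture viewer there is one more tool, called after "Call:" as name(argument=value, ...), one argument or row to a line, values as JSON. send_rows: Moves the arm, as the interface text tells. Its arguments: {"type":"object","properties":{"steps":{"type":"array"},"newtons":{"type":"number"}},"required":["steps"]}

```bash
mkdir -p pics; ls; cat > h.py <<'E'
from station import *
import numpy as np, cv2
def snap(n,f=None):
    s=snapshot(n)
    if f: cv2.imwrite('pics/'+f,s['pixels'][:,:,::-1])
    return s
def ray(s,u,v):
    h=s['pixels'].shape[0]; f=h/2/np.tan(np.radians(s['fovy'])/2)
    d=np.array([(u-s['cx'])/f,(v-s['cy'])/f]); p=d.copy()
    for _ in range(50): p=d/(1+s['k1']*(p@p))
    R=np.array(s['R']);t=np.array(s['t'])
    return -R.T@t, R.T@np.array([p[0],p[1],1])
def plane(s,u,v,z):
    o,d=ray(s,u,v); return o+d*(z-o[2])/d[2]
def proj(s,X):
    h=s['pixels'].shape[0]; f=h/2/np.tan(np.radians(s['fovy'])/2)
    c=np.array(s['R'])@np.array(X)+np.array(s['t']); p=c[:2]/c[2]; p=p*(1+s['k1']*(p@p))
    return np.array([s['cx'],s['cy']])+f*p
E
python3 - <<'E'
from h import *
np.set_printoptions(precision=4,suppress=True)
for n in('side','top'):
    s=snap(n,n+'0.png'); print(n,{k:v for k,v in s.items() if k!='pixels'}, ray(s,256,192))
    import pickle; pickle.dump(s,open(n+'0.pkl','wb'))
print(sense())
E
```

```text
pics
side {'fovy': 50.320782911348886, 'cx': 250.1636113214319, 'cy': 184.92499040542106, 'k1': -0.04040309155805663, 'R': array([[-0.9316, -0.3634,  0.001 ],
       [-0.2742,  0.7012, -0.6581],
       [ 0.2385, -0.6134, -0.7529]]), 't': array([0.5385, 0.2139, 1.4316])} (array([0.2189, 0.9238, 1.2181]), array([ 0.2204, -0.6064, -0.7643]))
top {'fovy': 42.21328971647666, 'cx': 255.14426394791593, 'cy': 191.41882182475945, 'k1': -0.08641875141429776, 'R': array([[ 0.0148, -0.9999, -0.0069],
       [-0.9976, -0.0143, -0.0681],
       [ 0.068 ,  0.0079, -0.9977]]), 't': array([-0.0015,  0.6155,  1.6626])} (array([ 0.501 , -0.0057,  1.7005]), array([ 0.0668,  0.0061, -0.9977]))
{'t': 0.1, 'joint_positions': array([ 1.2989,  0.4238,  1.6306,  0.    ,  1.0886, -0.019 ]), 'joint_velocities': array([ 0.0012,  0.0004, -0.0021,  0.0008,  0.0019,  0.0007]), 'tau': array([ -0.0002, -54.5621, -27.4326,   0.0646,   0.0189,  -0.    ]), 'ee_pos': array([0.1562, 0.6046, 0.1846]), 'tcp_rot': array([[-0.9682,  0.2502, -0.0004],
       [ 0.2502,  0.9682, -0.0013],
       [ 0.    , -0.0014, -1.    ]]), 'force': array([-0.7334,  0.1746, -0.0097]), 'moment': array([ 0.0152, -0.0267,  0.0287]), 'grip_width': 0.08829363757473313}
```

View pics/side0.png

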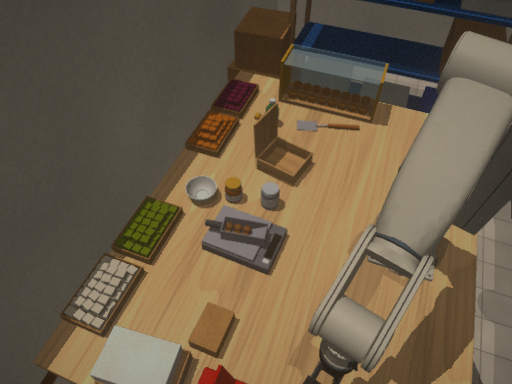

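View pics/top0.png

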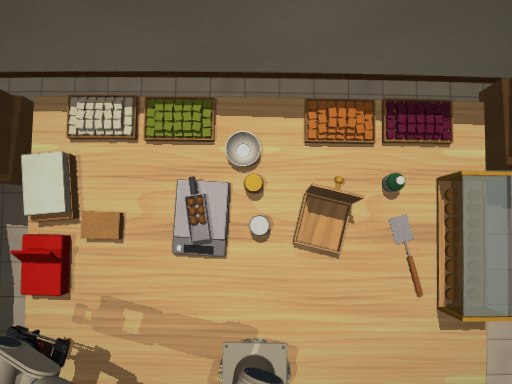

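The top view has the scale and scoop at about (200,215), the open box at (323,222), tin (260,226), jar (254,184) and bottle (394,183). I'll zoom in next.

```bash
python3 - <<'E'
import cv2
a=cv2.imread('pics/top0.png');b=cv2.imread('pics/side0.png')
cv2.imwrite('pics/tz.png',cv2.resize(a[165:265,160:290],None,fx=6,fy=6,interpolation=cv2.INTER_CUBIC))
cv2.imwrite('pics/tb.png',cv2.resize(a[165:265,285:415],None,fx=6,fy=6,interpolation=cv2.INTER_CUBIC))
cv2.imwrite('pics/sz.png',cv2.resize(b[95:275,180:330],None,fx=4,fy=3.3,interpolation=cv2.INTER_CUBIC)[:600])
E
```

```text
(no output)
```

View pics/tz.png

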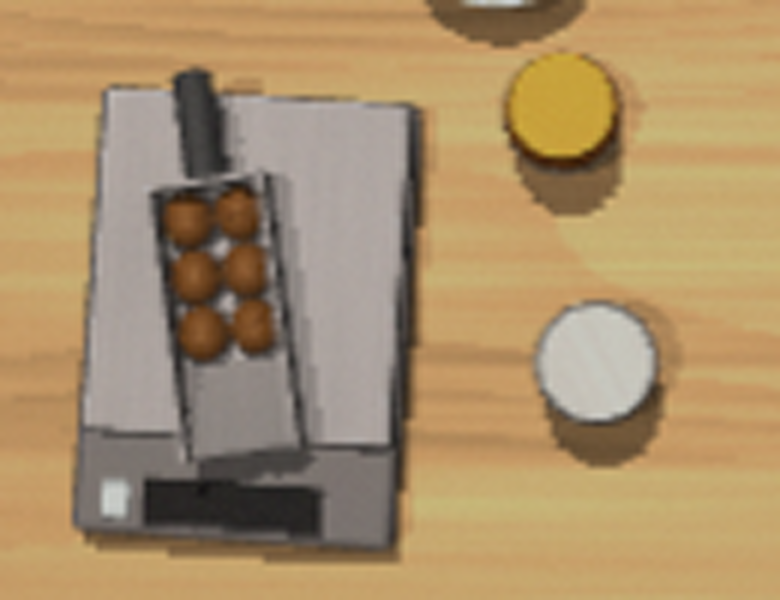

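View pics/tb.png

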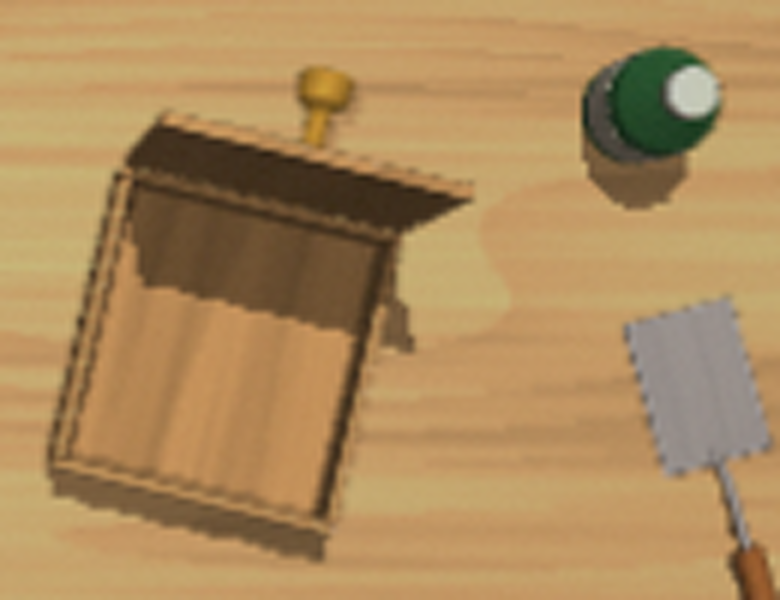

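View pics/sz.png

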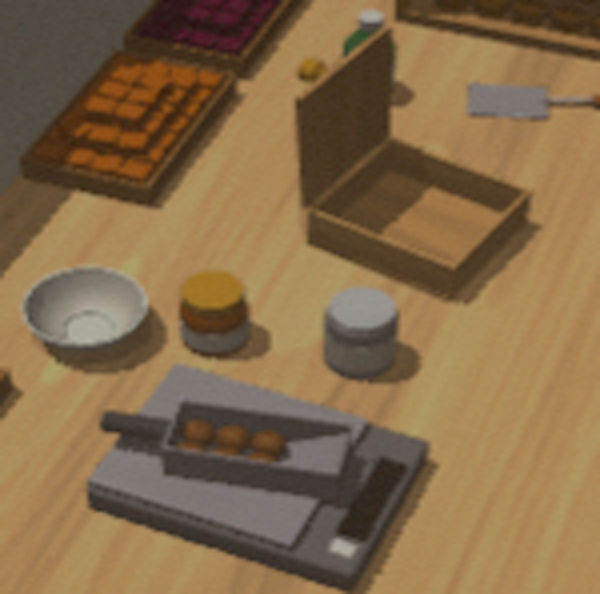

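```bash
cat > m.py <<'E'
from h import *
import pickle
np.set_printoptions(precision=4,suppress=True)
s=pickle.load(open('top0.pkl','rb')); d=pickle.load(open('side0.pkl','rb'))
def T(x,y,z,o): return plane(s,(x+.5)/6-.5+o,(y+.5)/6-.5+165,z)
P=[T(*p,.052,160) for p in [(105,88),(412,106),(392,447),(82,430)]]
print('pan',np.array(P),np.mean(P,0),[np.linalg.norm(P[i]-P[i-1]) for i in range(4)])
H=[T(*p,.04,160) for p in [(76,528),(395,548)]];print('housing front',H,np.linalg.norm(H[0]-H[1]))
S=[T(*p,z,160) for p,z in [((153,190),.1),((268,173),.1),((303,448),.1),((187,460),.1),((193,72),.086)]]
print('scoop',np.array(S),[np.linalg.norm(S[i]-S[(i+1)%4]) for i in range(4)])
m1=(S[0]+S[1])/2;m2=(S[2]+S[3])/2;print(m1,m2,np.degrees(np.arctan2(*(m1-m2)[[1,0]])), np.degrees(np.arctan2(*(S[4]-m2)[[1,0]])))
B=[T(*p,.06,285) for p in [(125,172),(398,238),(325,532),(50,465)]]
print('box',np.array(B),np.mean(B,0),[np.linalg.norm(B[i]-B[(i+1)%4]) for i in range(4)])
f=(B[0]+B[1]-B[2]-B[3]);print(np.degrees(np.arctan2(f[1],f[0])), np.degrees(np.arctan2(*(B[0]-B[1])[[1,0]]))-90)
for z in(.22,.225,.23):
  L=[T(*p,z,285) for p in [(165,113),(472,188)]];print(z,L,np.linalg.norm(L[0]-L[1]))
for nm,x,y,z,o in [('jar',561,105,.085,160),('tin',597,362,.09,160),('syrup',692,90,.13,285)]: print(nm,T(x,y,z,o))
def C(u1,v1,u2,v2):
  o1,a=ray(s,u1,v1);o2,b=ray(d,u2,v2);k=np.linalg.lstsq(np.c_[a,-b],o2-o1,rcond=None)[0];p=o1+k[0]*a;q=o2+k[1]*b;return (p+q)/2,np.linalg.norm(p-q)
k=(324/6+284.6,92/6+164.6)
print('knob',C(*k,312/4+180,69/3.3+95), 'lid free corner L/R', C(165/6+284.6,113/6+164.6,301/4+180,100/3.3+95),C(472/6+284.6,188/6+164.6,390/4+180,32/3.3+95))
E
python3 m.py
```

```text
pan [[0.6503 0.2685 0.052 ]
 [0.6426 0.0972 0.052 ]
 [0.454  0.1049 0.052 ]
 [0.4604 0.2766 0.052 ]] [0.5518 0.1868 0.052 ] [np.float64(0.19001722331783572), np.float64(0.17140401474644534), np.float64(0.18879299424101945), np.float64(0.17185121313896282)]
housing front [array([0.4058, 0.2807, 0.04  ]), array([0.3978, 0.103 , 0.04  ])] 0.17791589322599025
scoop [[0.5911 0.2331 0.1   ]
 [0.6012 0.1712 0.1   ]
 [0.454  0.1493 0.1   ]
 [0.4466 0.2115 0.1   ]
 [0.6566 0.2149 0.086 ]] [np.float64(0.06273307127138834), np.float64(0.14879771701868932), np.float64(0.06259210987580437), np.float64(0.1461791597985626)]
[0.5962 0.2021 0.1   ] [0.4503 0.1804 0.1   ] 8.478822062570282 9.495310472691319
box [[ 0.6091 -0.159   0.06  ]
 [ 0.5748 -0.3101  0.06  ]
 [ 0.413  -0.2706  0.06  ]
 [ 0.4477 -0.1194  0.06  ]] [ 0.5112 -0.2148  0.06  ] [np.float64(0.1548654868142507), np.float64(0.1665060197578667), np.float64(0.15512836580871417), np.float64(0.16619476574526126)]
-13.766942679216285 -12.793733839609018
0.22 [array([ 0.6283, -0.1638,  0.22  ]), array([ 0.593 , -0.3174,  0.22  ])] 0.15758955120623847
0.225 [array([ 0.6278, -0.1633,  0.225 ]), array([ 0.5927, -0.3163,  0.225 ])] 0.15705735107069757
0.23 [array([ 0.6274, -0.1627,  0.23  ]), array([ 0.5924, -0.3153,  0.23  ])] 0.15652515093515665
jar [0.6415 0.0142 0.085 ]
tin [ 0.5024 -0.0074  0.09  ]
syrup [ 0.6524 -0.4542  0.13  ]
knob (array([ 0.6416, -0.2461,  0.2022]), np.float64(8.881690660983923e-06)) lid free corner L/R (array([ 0.6251, -0.1641,  0.2253]), np.float64(0.005647584858357913)) (array([ 0.5903, -0.3185,  0.2188]), np.float64(0.005766533372774268))
```

```bash
cat > plan.py <<'E'
from h import *
import sys,json
from scipy.spatial.transform import Rotation as Ro, Slerp
np.set_printoptions(precision=4,suppress=True)
BC=np.array([.511,-.215]);BY=np.radians(-13.3)
def box(x,y): c,s=np.cos(BY),np.sin(BY); return BC+np.array([c*x-s*y,s*x+c*y])
def down(yaw,tilt=0):  # yaw (deg) = azimuth of scoop x; tool x=-scoop x, y=scoop y, z=-scoop z ; tilt deg lip-down
    Rs=Ro.from_euler('ZY',[yaw,-tilt],degrees=True).as_matrix()
    return Rs@np.diag([-1,1,-1.])
def rows(wps,R0=None,p0=None,c=0):
    """wps: (pos,R,nrows)"""
    st=sense()
    if p0 is None: p0,R0=np.array(st['ee_pos']),np.array(st['tcp_rot'])
    p,R=p0.copy(),R0.copy();out=[]
    for P,Q,n in wps:
        P=np.array(P,float);pa,Ra=p.copy(),R.copy()
        rv=Ro.from_matrix(Ra.T@Q).as_rotvec()
        for i in range(1,n+1):
            f=i/n; Pt=pa+(P-pa)*f; Qt=Ra@Ro.from_rotvec(rv*f).as_matrix()
            t=np.round(Ro.from_matrix(R.T@Qt).as_rotvec(),3); s=np.round(R.T@(Pt-p),4)
            out.append([t.tolist(),s.tolist(),c]); p=p+R@s; R=R@Ro.from_rotvec(t).as_matrix()
    for i in range(0,len(out),8): print(json.dumps(out[i:i+8]))
    print('end',p,'max',max(np.linalg.norm(o[1]) for o in out),max(np.linalg.norm(o[0]) for o in out))
E
python3 - <<'E'
from plan import *
rows([([.20,.5,.30],down(-13.3),4),([*box(.05,0),.30],down(-13.3),20)],c=1)
E
```

```text
[[[-0.0, -0.0, -0.005], [-0.0171, -0.0226, -0.0288], 1], [[-0.001, -0.0, -0.005], [-0.0171, -0.0227, -0.0288], 1], [[-0.0, -0.0, -0.006], [-0.0169, -0.0228, -0.0289], 1], [[-0.0, -0.0, -0.005], [-0.0168, -0.0228, -0.0288], 1], [[-0.0, -0.0, 0.0], [-0.0258, -0.0312, 0.0], 1], [[-0.0, -0.0, 0.0], [-0.0259, -0.0312, 0.0], 1], [[-0.0, -0.0, 0.0], [-0.0258, -0.0313, 0.0], 1], [[-0.0, -0.0, 0.0], [-0.0259, -0.0312, 0.0], 1]]
[[[-0.0, -0.0, 0.0], [-0.0258, -0.0312, 0.0], 1], [[-0.0, -0.0, 0.0], [-0.0259, -0.0312, 0.0], 1], [[-0.0, -0.0, 0.0], [-0.0258, -0.0313, 0.0001], 1], [[-0.0, -0.0, 0.0], [-0.0259, -0.0312, -0.0], 1], [[-0.0, -0.0, 0.0], [-0.0258, -0.0312, -0.0], 1], [[-0.0, -0.0, 0.0], [-0.0259, -0.0312, -0.0], 1], [[-0.0, -0.0, 0.0], [-0.0258, -0.0313, -0.0], 1], [[-0.0, -0.0, 0.0], [-0.0259, -0.0312, -0.0], 1]]
[[[-0.0, -0.0, 0.0], [-0.0258, -0.0312, 0.0], 1], [[-0.0, -0.0, 0.0], [-0.0259, -0.0312, 0.0], 1], [[-0.0, -0.0, 0.0], [-0.0258, -0.0313, 0.0], 1], [[-0.0, -0.0, 0.0], [-0.0259, -0.0312, 0.0], 1], [[-0.0, -0.0, 0.0], [-0.0258, -0.0312, 0.0], 1], [[-0.0, -0.0, 0.0], [-0.0259, -0.0312, 0.0], 1], [[-0.0, -0.0, 0.0], [-0.0258, -0.0313, 0.0001], 1], [[-0.0, -0.0, 0.0], [-0.0259, -0.0312, -0.0], 1]]
end [ 0.5597 -0.2265  0.3   ] max 0.04056279083100668 0.006
```

Call:
send_rows(
  steps=[
    [[0,0,-0.005],[-0.017,-0.023,-0.029],1],
    [[0,0,-0.005],[-0.017,-0.023,-0.029],1],
    [[0,0,-0.005],[-0.017,-0.023,-0.029],1],
    [[0,0,-0.005],[-0.017,-0.023,-0.029],1],
    [[0,0,0],[-0.026,-0.031,0],1],
    [[0,0,0],[-0.026,-0.031,0],1],
    [[0,0,0],[-0.026,-0.031,0],1],
    [[0,0,0],[-0.026,-0.031,0],1],
  ],
)

```text
t: 0.9
ee_pos: [0.2727, 0.3531, 0.3011]
tcp_rot: [[-0.973, 0.23, -0.0], [0.23, 0.973, -0.0], [0.0, -0.0, -1.0]]
force: [-0.5, 0.3, -0.1]
grip_width: 0.0274
```

Call:
send_rows(
  steps=[
    [[0,0,0],[-0.026,-0.031,0],1],
    [[0,0,0],[-0.026,-0.031,0],1],
    [[0,0,0],[-0.026,-0.031,0],1],
    [[0,0,0],[-0.026,-0.031,0],1],
    [[0,0,0],[-0.026,-0.031,0],1],
    [[0,0,0],[-0.026,-0.031,0],1],
    [[0,0,0],[-0.026,-0.031,0],1],
    [[0,0,0],[-0.026,-0.031,0],1],
  ],
)

```text
t: 1.7
ee_pos: [0.4179, 0.0637, 0.3012]
tcp_rot: [[-0.973, 0.231, -0.0], [0.231, 0.973, 0.0], [0.0, 0.0, -1.0]]
force: [0.8, 0.2, 0.1]
grip_width: 0.0007
```

Call:
send_rows(
  steps=[
    [[0,0,0],[-0.026,-0.031,0],1],
    [[0,0,0],[-0.026,-0.031,0],1],
    [[0,0,0],[-0.026,-0.031,0],1],
    [[0,0,0],[-0.026,-0.031,0],1],
    [[0,0,0],[-0.026,-0.031,0],1],
    [[0,0,0],[-0.026,-0.031,0],1],
    [[0,0,0],[-0.026,-0.031,0],1],
    [[0,0,0],[-0.026,-0.031,0],1],
  ],
)

```text
t: 2.5
ee_pos: [0.5631, -0.2254, 0.3008]
tcp_rot: [[-0.973, 0.231, -0.001], [0.231, 0.973, 0.0], [0.001, 0.0, -1.0]]
force: [0.1, 0.1, 0.0]
grip_width: 0.0004
```

Call:
send_rows(
  steps=[
    [[0,-0.14,0],[0,0,0],1],
    [[0,-0.14,0],[0,0,0],1],
    [[0,-0.14,0],[0,0,0],1],
    [[0,-0.14,0],[0,0,0],1],
    [[0,-0.14,0],[0,0,0],1],
    [[0,-0.14,0],[0,0,0],1],
    [[0,-0.14,0],[0,0,0],1],
    [[0,-0.14,0],[0,0,0],1],
  ],
)

```text
t: 3.3
ee_pos: [0.5691, -0.189, 0.3564]
tcp_rot: [[-0.552, 0.276, 0.787], [0.149, 0.961, -0.232], [-0.82, -0.01, -0.572]]
force: [0.5, -17.0, 6.8]
grip_width: 0.0005
```

```bash
python3 - <<'E'
from plan import *
s=sense();print(s['joint_positions'],s['ee_pos'],s['tcp_rot'])
E
```

```text
[-0.389  -0.1059  2.2212  0.8986  0.1073 -2.538 ] [ 0.5691 -0.189   0.3564] [[-0.5522  0.2757  0.7868]
 [ 0.1495  0.9612 -0.2319]
 [-0.8202 -0.0104 -0.572 ]]
```

```bash
python3 - <<'E'
from plan import *
rows([([*box(.05,0),.30],down(-13.3),8)],c=1)
E
```

```text
[[[-0.004, 0.12, -0.005], [0.0057, -0.0048, 0.0042], 1], [[-0.004, 0.12, -0.005], [0.0053, -0.0047, 0.0048], 1], [[-0.004, 0.121, -0.004], [0.0046, -0.0048, 0.0054], 1], [[-0.004, 0.12, -0.005], [0.0039, -0.0047, 0.0059], 1], [[-0.004, 0.12, -0.005], [0.0033, -0.0048, 0.0063], 1], [[-0.004, 0.12, -0.005], [0.0025, -0.0048, 0.0067], 1], [[-0.004, 0.12, -0.005], [0.0017, -0.0048, 0.0068], 1], [[-0.004, 0.12, -0.005], [0.0009, -0.0048, 0.007], 1]]
end [ 0.5596 -0.2265  0.3   ] max 0.00861278120005379 0.1211321592311472
```

Call:
send_rows(
  steps=[
    [[-0.004,0.12,-0.005],[0.006,-0.005,0.004],1],
    [[-0.004,0.12,-0.005],[0.005,-0.005,0.005],1],
    [[-0.004,0.12,-0.005],[0.005,-0.005,0.005],1],
    [[-0.004,0.12,-0.005],[0.004,-0.005,0.006],1],
    [[-0.004,0.12,-0.005],[0.003,-0.005,0.006],1],
    [[-0.004,0.12,-0.005],[0.002,-0.005,0.007],1],
    [[-0.004,0.12,-0.005],[0.002,-0.005,0.007],1],
    [[-0.004,0.12,-0.005],[0.001,-0.005,0.007],1],
  ],
)

```text
t: 4.1
ee_pos: [0.5759, -0.2156, 0.3128]
tcp_rot: [[-0.971, 0.201, 0.13], [0.2, 0.98, -0.022], [-0.132, 0.004, -0.991]]
force: [0.9, 0.8, -0.1]
grip_width: 0.0006
```

```bash
python3 - <<'E'
from plan import *
s=sense();print(s['t'],s['joint_positions'],s['ee_pos'],s['tcp_rot'],s['force'])
E
```

```text
4.1 [-0.3942  0.2214  1.6214  0.032   1.17   -1.7725] [ 0.5759 -0.2156  0.3128] [[-0.9708  0.2014  0.13  ]
 [ 0.2002  0.9795 -0.0222]
 [-0.1318  0.0045 -0.9913]] [ 0.9044  0.788  -0.119 ]
```

```bash
python3 - <<'E'
from plan import *
rows([([*box(.045,0),.28],down(-13.3),3),([*box(.045,0),.185],down(-13.3),5)],c=1)
E
```

```text
[[[0.002, 0.044, 0.01], [0.0076, -0.0046, 0.01], 1], [[0.002, 0.044, 0.009], [0.0071, -0.0047, 0.0103], 1], [[0.002, 0.044, 0.01], [0.0067, -0.0048, 0.0107], 1], [[0.0, 0.0, 0.0], [-0.0, -0.0, 0.019], 1], [[0.0, 0.0, 0.0], [-0.0, -0.0, 0.019], 1], [[0.0, 0.0, 0.0], [-0.0, -0.0, 0.019], 1], [[0.0, 0.0, 0.0], [-0.0, -0.0, 0.019], 1], [[0.0, 0.0, 0.0], [-0.0, -0.0, 0.019], 1]]
end [ 0.5548 -0.2253  0.185 ] max 0.019 0.045166359162544856
```

Call:
send_rows(
  steps=[
    [[0.002,0.044,0.01],[0.008,-0.005,0.01],1],
    [[0.002,0.044,0.01],[0.007,-0.005,0.01],1],
    [[0.002,0.044,0.01],[0.007,-0.005,0.01],1],
    [[0,0,0],[0,0,0.019],1],
    [[0,0,0],[0,0,0.019],1],
    [[0,0,0],[0,0,0.019],1],
    [[0,0,0],[0,0,0.019],1],
    [[0,0,0],[0,0,0.019],1],
  ],
)

```text
t: 4.9
ee_pos: [0.553, -0.2255, 0.1843]
tcp_rot: [[-0.973, 0.232, 0.003], [0.232, 0.973, 0.0], [-0.003, 0.001, -1.0]]
force: [0.1, 0.6, 0.7]
grip_width: 0.0005
```

```bash
cat > kin.py <<'E'
from plan import *
from scipy.optimize import least_squares
D=[([1.2989,.4238,1.6306,0,1.0886,-.019],[.1562,.6046,.1846]),
([-.389,-.1059,2.2212,.8986,.1073,-2.538],[.5691,-.189,.3564]),
([-.3942,.2214,1.6214,.032,1.17,-1.7725],[.5759,-.2156,.3128])]
def Rq(q):
    return Ro.from_euler('ZYZYZ',[q[0],q[1]+q[2],q[3],q[4],q[5]]).as_matrix()
def fk(q,P):
    rs,y0,zs,L1,e,L2,L3=P
    A=Ro.from_euler('Z',q[0]).as_matrix();B=A@Ro.from_euler('Y',q[1]).as_matrix();C=A@Ro.from_euler('Y',q[1]+q[2]).as_matrix()
    return A@[rs,y0,zs]+B@[0,0,L1]+C@[e,0,L2]+Rq(q)@[0,0,L3]
E
python3 - <<'E'
from kin import *
s=sense();print(s['t'],list(s['joint_positions']),list(s['ee_pos']),s['tcp_rot'],s['force'])
print(Rq(s['joint_positions'])); print(Rq(D[1][0])); print(Rq(D[0][0]))
E
```

```text
4.9 [np.float64(-0.4079367397458957), np.float64(0.38238798393196843), np.float64(1.6962073737099406), np.float64(0.0016527489557030474), np.float64(1.0602062715843532), np.float64(-1.7458390145181497)] [np.float64(0.5530325696386805), np.float64(-0.2255008792267599), np.float64(0.1842825675920145)] [[-0.9728  0.2316  0.0031]
 [ 0.2316  0.9728  0.0002]
 [-0.003   0.0009 -1.    ]] [0.1086 0.6291 0.6563]Traceback (most recent call last):
  File "<stdin>", line 3, in <module>
  File "kin.py", line 7, in Rq
    return Ro.from_euler('ZYZYZ',[q[0],q[1]+q[2],q[3],q[4],q[5]]).as_matrix()
           ~~~~~~~~~~~~~^^^^^^^^^^^^^^^^^^^^^^^^^^^^^^^^^^^^^^^^^
  File "scipy/spatial/transform/_rotation.pyx", line 1413, in scipy.spatial.transform._rotation.Rotation.from_euler
ValueError: Expected axis specification to be a non-empty string of upto 3 characters, got ZYZYZ
```

Call:
send_rows(
  steps=[
    [[0,0,0],[-0.009,0,0],1],
    [[0,0,0],[-0.009,0,0],1],
    [[0,0,0],[-0.009,0,0],1],
    [[0,0,0],[-0.009,0,0],1],
    [[0,0,0],[-0.009,0,0],1],
    [[0,0,0],[-0.006,0,0],1],
    [[0,0,0],[-0.006,0,0],1],
    [[0,0,0],[-0.006,0,0],1],
  ],
)

```text
t: 5.7
ee_pos: [0.6161, -0.2404, 0.1856]
tcp_rot: [[-0.973, 0.231, 0.004], [0.231, 0.973, 0.0], [-0.004, 0.001, -1.0]]
force: [-1.0, 0.2, -0.6]
grip_width: 0.0002
```

```bash
sed -i "s/    return Ro.from_euler('ZYZYZ.*/    return (Ro.from_euler('ZYZ',[q[0],q[1]+q[2],q[3]])*Ro.from_euler('YZ',[q[4],q[5]])).as_matrix()/" kin.py
cat >> kin.py <<'E'
D.append(([-.40794,.38239,1.69621,.00165,1.0602,-1.74584],[.55303,-.2255,.18428]))
E
python3 - <<'E'
from kin import *
s=sense();q=s['joint_positions'];D.append((q,s['ee_pos']));print(list(q),list(s['ee_pos']))
print(Rq(q),s['tcp_rot']); print(Rq(D[1][0]),'\n',Rq(D[0][0]))
r=least_squares(lambda P:np.ravel([fk(q,P)-np.array(p) for q,p in D]),[.1,0,.4,.45,0,.45,.25]);print(r.x,r.fun)
t=snap('top','top1.png');d=snap('side','side1.png')
cv2.imwrite('pics/tb1.png',cv2.resize(t['pixels'][165:265,285:415,::-1],None,fx=6,fy=6,interpolation=2))
E
```

```text
[np.float64(-0.39075995138610153), np.float64(0.47420632319996076), np.float64(1.5467616698634332), np.float64(0.0016579453922352784), np.float64(1.1172322938019363), np.float64(-1.729271707484696)] [np.float64(0.6160660876083778), np.float64(-0.2403549284148261), np.float64(0.1855547491403996)]
[[-0.2309 -0.973   0.0037]
 [-0.973   0.2309  0.0001]
 [-0.0009 -0.0036 -1.    ]] [[-0.973   0.2309  0.0037]
 [ 0.2309  0.973   0.0001]
 [-0.0036  0.0009 -1.    ]]
[[-0.2757 -0.5523  0.7867]
 [-0.9612  0.1495 -0.2319]
 [ 0.0104 -0.8201 -0.5721]] 
 [[-0.2502 -0.9682 -0.0004]
 [-0.9682  0.2502 -0.0014]
 [ 0.0014  0.     -1.    ]]
[0.0002 0.0119 0.3125 0.5632 0.0777 0.4848 0.3471] [ 0. -0. -0.  0.  0. -0. -0.  0. -0. -0. -0.  0.  0. -0.  0.]
```

View pics/side1.png

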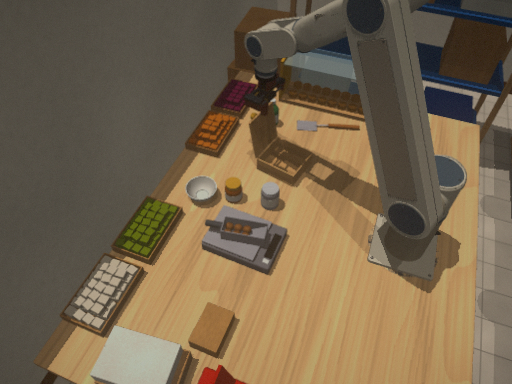

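```bash
cat >> kin.py <<'E'
D.append(([-.39076,.474206,1.546762,.001658,1.117232,-1.729272],[.616066,-.240355,.185555]))
PP=least_squares(lambda P:np.ravel([fk(q,P)-np.array(p) for q,p in D]),[.1,0,.4,.45,0,.45,.25]).x
LO=np.array([-3,-.9,.09,-1.31,.11,-2.54]);HI=np.array([3,2.11,2.58,4.45,2.69,2.54])
K=Ro.from_euler('Z',90,degrees=True).as_matrix()
def ik(p,R,q0):
    def f(q): return np.r_[fk(q,PP)-p,.3*(Ro.from_matrix(R.T@Rq(q)@K)).as_rotvec()]
    r=least_squares(f,np.clip(q0,LO+1e-3,HI-1e-3),bounds=(LO,HI)); return r.x,np.abs(r.fun).max()
def scoopTCP(o,yaw,tilt,g=(0,0,.014),flip=0):
    Rs=Ro.from_euler('ZY',[yaw,-tilt],degrees=True).as_matrix()
    R=Rs@(np.diag([1,-1,-1.]) if flip else np.diag([-1,1,-1.]))
    return np.array(o)+Rs@np.array(g),R,Rs
LIP=np.array([-.095,0,.035])
E
cat > t.py <<'E'
from kin import *
for flip in(0,1):
 for pb in(0,30,60,75,90,105,120):
  yaw=pb-13.3; lip=np.array([*box(-.01,.015),.12]); res=[]
  for st in range(6):
   q=None
   rng=np.random.default_rng(st); q=LO+(HI-LO)*rng.random(6); q[0]=-.4;q[1]=.2;q[2]=1.7;q[4]=1.2; best=None
   q[3]=[0,1.5,.7,2.5,3.5,-1][st]
   ok=-1;tr=[]
   for tilt in range(0,66,5):
    _,R,Rs=scoopTCP([0,0,0],yaw,tilt,flip=flip); o=lip-Rs@LIP; p,R,_=scoopTCP(o,yaw,tilt,flip=flip)
    q,e=ik(p,R,q)
    if e>1e-4: break
    ok=tilt;tr.append(q)
   res.append((ok,tr))
  b=max(res,key=lambda a:a[0]); print(flip,pb,b[0],np.array([b[1][0],b[1][-1]]) if b[1] else '')
E
python3 t.py
```

```text
0 0 35 [[-0.3716  0.5422  1.6599  0.      0.9395 -1.7103]
 [-0.437   0.2947  2.1046  0.6954  0.1831 -2.4265]]
0 30 15 [[-0.2984  0.5208  1.6991 -0.      0.9217 -2.1607]
 [-0.3874  0.4098  1.854   0.2586  0.6887 -2.4343]]
0 60 -1 
0 75 -1 
0 90 -1 
0 105 -1 
0 120 -1 
1 0 65 [[-0.3716  0.5422  1.6599 -0.      0.9395  1.4313]
 [-0.539   0.4055  2.4361  2.769   0.8512 -1.4518]]
1 30 65 [[-0.2984  0.5208  1.6991 -0.      0.9217  0.9809]
 [-0.8384  0.4563  2.2638  1.787   0.9958 -1.1141]]
1 60 65 [[-0.2429  0.4757  1.7806 -0.      0.8852  0.5128]
 [-0.885   0.5606  1.9885  1.2161  1.2814 -0.9548]]
1 75 65 [[-0.2264  0.447   1.8316  0.      0.8629  0.2675]
 [-0.8549  0.621   1.8438  1.0256  1.4414 -0.9387]]
1 90 65 [[-0.2202  0.4163  1.8856  0.      0.8398  0.012 ]
 [-0.805   0.6815  1.7039  0.8663  1.6004 -0.9559]]
1 105 65 [[-0.2259  0.3853  1.9389  0.      0.8174 -0.2556]
 [-0.7418  0.7386  1.5747  0.7214  1.7516 -1.004 ]]
1 120 65 [[-0.245   0.3561  1.988   0.      0.7974 -0.5365]
 [-0.6699  0.7893  1.4615  0.5777  1.8882 -1.0832]]
```

Call:
send_rows(
  steps=[
    [[0,0,0],[0.01,0,0],1],
    [[0,0,0],[0.02,0,-0.01],1],
    [[0,0,0],[0.02,0,-0.02],1],
    [[0,0,0],[0.02,0,-0.02],1],
    [[0,0,0],[0.02,0.02,-0.03],1],
    [[0,0,0],[0.01,0.03,-0.03],1],
    [[0,0,0],[0,0.03,-0.02],1],
    [[0,0,0],[0,0.03,0],1],
  ],
)

```text
t: 6.6
ee_pos: [0.5442, -0.1096, 0.3194]
tcp_rot: [[-0.973, 0.232, 0.011], [0.232, 0.973, -0.002], [-0.011, 0.001, -1.0]]
force: [0.1, 0.4, -0.0]
grip_width: 0.0004
```

```bash
python3 - <<'E'
from kin import *
p,R,_=scoopTCP([.543,.1945,.052],9,0,flip=1); print(p)
rows([([p[0],p[1],.20],R,21),([p[0],p[1],.14],R,3)],c=0)
print(ik(p,R,[.3,.4,1.7,0,1,1.7]))
E
```

```text
[0.543  0.1945 0.066 ]
[[[0.001, 0.0, 0.131], [0.0035, 0.0141, 0.0057], 0], [[0.0, 0.0, 0.131], [0.0052, 0.0135, 0.0056], 0], [[0.001, 0.0, 0.131], [0.007, 0.0127, 0.0057], 0], [[0.001, 0.0, 0.131], [0.0086, 0.0116, 0.0056], 0], [[0.001, 0.0, 0.131], [0.0101, 0.0105, 0.0056], 0], [[0.001, 0.0, 0.131], [0.0113, 0.0091, 0.0056], 0], [[0.0, 0.001, 0.131], [0.0124, 0.0075, 0.0056], 0], [[0.001, -0.0, 0.131], [0.0133, 0.0058, 0.0056], 0]]
[[[0.001, -0.0, 0.131], [0.014, 0.004, 0.0057], 0], [[0.0, -0.0, 0.131], [0.0143, 0.0022, 0.0056], 0], [[0.001, -0.0, 0.131], [0.0145, 0.0003, 0.0056], 0], [[0.001, -0.0, 0.131], [0.0144, -0.0016, 0.0056], 0], [[0.001, 0.0, 0.131], [0.0141, -0.0034, 0.0056], 0], [[0.0, 0.0, 0.131], [0.0136, -0.0053, 0.0056], 0], [[0.001, 0.0, 0.131], [0.0127, -0.007, 0.0056], 0], [[0.001, 0.0, 0.131], [0.0117, -0.0085, 0.0057], 0]]
[[[0.001, 0.0, 0.131], [0.0105, -0.0101, 0.0056], 0], [[0.0, 0.0, 0.131], [0.0091, -0.0113, 0.0056], 0], [[0.001, 0.001, 0.131], [0.0075, -0.0123, 0.0057], 0], [[0.001, -0.0, 0.131], [0.0058, -0.0133, 0.0056], 0], [[0.001, -0.0, 0.131], [0.0041, -0.0139, 0.0057], 0], [[-0.0, -0.0, -0.0], [-0.0, 0.0, 0.02], 0], [[-0.0, -0.0, -0.0], [-0.0, 0.0, 0.02], 0], [[-0.0, -0.0, -0.0], [-0.0, 0.0, 0.02], 0]]
end [0.543  0.1945 0.14  ] max 0.02 0.1310076333653883
(array([ 0.3233,  0.5153,  1.8127, -0.    ,  0.8136,  1.737 ]), np.float64(1.1509336024075307e-08))
```

Call:
send_rows(
  steps=[
    [[0,0,0.131],[0.003,0.014,0.006],0],
    [[0,0,0.131],[0.005,0.013,0.006],0],
    [[0,0,0.131],[0.007,0.013,0.006],0],
    [[0,0,0.131],[0.009,0.012,0.006],0],
    [[0,0,0.131],[0.01,0.01,0.006],0],
    [[0,0,0.131],[0.011,0.009,0.006],0],
    [[0,0,0.131],[0.012,0.007,0.006],0],
    [[0,0,0.131],[0.013,0.006,0.006],0],
  ],
)

```text
t: 7.4
ee_pos: [0.5423, 0.0048, 0.2674]
tcp_rot: [[-0.28, 0.96, 0.005], [0.96, 0.28, -0.0], [-0.002, 0.005, -1.0]]
force: [0.4, -0.9, 0.6]
grip_width: 0.0608
```

Call:
send_rows(
  steps=[
    [[0,0,0.131],[0.014,0.004,0.006],0],
    [[0,0,0.131],[0.014,0.002,0.006],0],
    [[0,0,0.131],[0.014,0,0.006],0],
    [[0,0,0.131],[0.014,-0.002,0.006],0],
    [[0,0,0.131],[0.014,-0.003,0.006],0],
    [[0,0,0.131],[0.013,-0.005,0.006],0],
    [[0,0,0.131],[0.013,-0.007,0.006],0],
    [[0,0,0.131],[0.012,-0.008,0.006],0],
  ],
)

```text
t: 8.2
ee_pos: [0.5421, 0.1188, 0.2194]
tcp_rot: [[0.692, 0.722, 0.005], [0.722, -0.692, -0.0], [0.003, 0.003, -1.0]]
force: [0.7, -0.0, 0.0]
grip_width: 0.0878
```

Call:
send_rows(
  steps=[
    [[0,0,0.131],[0.01,-0.01,0.006],0],
    [[0,0,0.131],[0.009,-0.011,0.006],0],
    [[0,0,0.131],[0.007,-0.012,0.006],0],
    [[0,0,0.131],[0.006,-0.013,0.006],0],
    [[0,0,0.131],[0.004,-0.014,0.006],0],
    [[0,0,0],[0,0,0],0],
    [[0,0,0],[0,0,0],0],
    [[0,0,0],[0,0,0],0],
  ],
)

```text
t: 9.0
ee_pos: [0.5424, 0.189, 0.1898]
tcp_rot: [[0.987, 0.159, 0.005], [0.159, -0.987, -0.0], [0.005, 0.001, -1.0]]
force: [0.7, -0.8, -0.2]
grip_width: 0.0879
```

```bash
python3 - <<'E'
from kin import *
p,R,_=scoopTCP([.543,.1945,.052],9,0,flip=1)
rows([([p[0],p[1],.14],R,4),([p[0],p[1],.066],R,12)],c=0)
t=snap('top','top2.png');d=snap('side','side2.png')
cv2.imwrite('pics/tb2.png',cv2.resize(t['pixels'][165:265,160:415,::-1],None,fx=3.1,fy=3.1,interpolation=2))
cv2.imwrite('pics/sz2.png',cv2.resize(d['pixels'][85:285,180:330,::-1],None,fx=3,fy=3,interpolation=2))
E
```

```text
[[[0.0, -0.001, 0.001], [0.0003, -0.0013, 0.0125], 0], [[0.001, -0.001, 0.0], [0.0003, -0.0014, 0.0124], 0], [[-0.0, -0.002, 0.001], [0.0004, -0.0013, 0.0125], 0], [[0.0, -0.001, 0.001], [0.0003, -0.0014, 0.0124], 0], [[0.0, 0.0, -0.0], [0.0, 0.0, 0.0062], 0], [[0.0, 0.0, -0.0], [0.0, 0.0, 0.0061], 0], [[0.0, 0.0, -0.0], [0.0, 0.0, 0.0062], 0], [[0.0, 0.0, -0.0], [0.0, 0.0, 0.0062], 0]]
[[[0.0, 0.0, -0.0], [0.0, 0.0, 0.0061], 0], [[0.0, 0.0, -0.0], [0.0, 0.0, 0.0062], 0], [[0.0, 0.0, -0.0], [0.0, 0.0, 0.0062], 0], [[0.0, 0.0, -0.0], [0.0, 0.0, 0.0061], 0], [[0.0, 0.0, -0.0], [0.0, 0.0, 0.0062], 0], [[0.0, 0.0, -0.0], [0.0, 0.0, 0.0062], 0], [[0.0, 0.0, -0.0], [0.0, 0.0, 0.0061], 0], [[0.0, 0.0, -0.0], [0.0, 0.0, 0.0062], 0]]
end [0.5429 0.1945 0.066 ] max 0.012573782247199926 0.0022360679774997894
```

View pics/tb2.png

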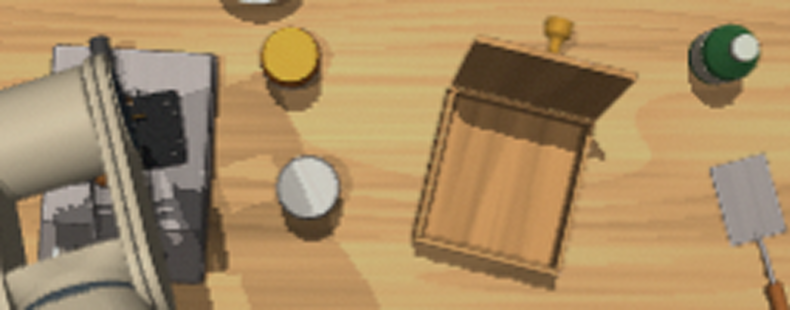

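View pics/sz2.png

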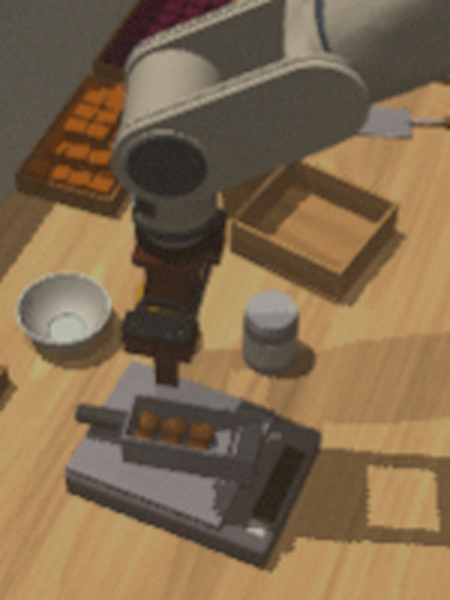

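The lid now leans well back, with its free edge at about (475,38)-(636,75) in the zoom. The gripper is above the middle of the scoop, so I'm lowering it.

Call:
send_rows(
  steps=[
    [[0,-0.001,0.001],[0,-0.001,0.012],0],
    [[0,-0.002,0],[0,-0.001,0.012],0],
    [[0,-0.001,0.001],[0.001,-0.002,0.013],0],
    [[0,-0.001,0],[0,-0.001,0.013],0],
    [[0,0,0],[0,0,0.006],0],
    [[0,0,0],[0,0,0.006],0],
    [[0,0,0],[0,0,0.006],0],
    [[0,0,0],[0,0,0.006],0],
  ],
)

```text
t: 9.9
ee_pos: [0.543, 0.1948, 0.1151]
tcp_rot: [[0.988, 0.155, -0.0], [0.155, -0.988, -0.001], [-0.0, 0.001, -1.0]]
force: [-0.2, 0.2, -0.7]
grip_width: 0.0881
```

Call:
send_rows(
  steps=[
    [[0,0,0],[0,0,0.006],0],
    [[0,0,0],[0,0,0.006],0],
    [[0,0,0],[0,0,0.006],0],
    [[0,0,0],[0,0,0.006],0],
    [[0,0,0],[0,0,0.006],0],
    [[0,0,0],[0,0,0.006],0],
    [[0,0,0],[0,0,0.006],0],
    [[0,0,0],[0,0,0.007],0],
  ],
)

```text
t: 10.7
ee_pos: [0.5429, 0.1947, 0.0659]
tcp_rot: [[0.988, 0.155, -0.0], [0.155, -0.988, -0.001], [-0.0, 0.001, -1.0]]
force: [-0.4, 0.2, 0.7]
grip_width: 0.0878
```

```bash
python3 - <<'E'
from kin import *
s=sense();print(s['ee_pos'],s['force'],s['tcp_rot'])
d=snap('side','side3.png');t=snap('top','top3.png')
cv2.imwrite('pics/sz3.png',np.vstack([cv2.resize(d['pixels'][195:285,190:310,::-1],None,fx=4,fy=4,interpolation=2),cv2.resize(t['pixels'][175:235,165:285,::-1],None,fx=4,fy=4,interpolation=2)]))
E
```

```text
[0.5429 0.1947 0.0659] [-0.365   0.1529  0.6691] [[ 0.9879  0.1549 -0.0003]
 [ 0.1549 -0.9879 -0.0009]
 [-0.0004  0.0008 -1.    ]]
```

View pics/sz3.png

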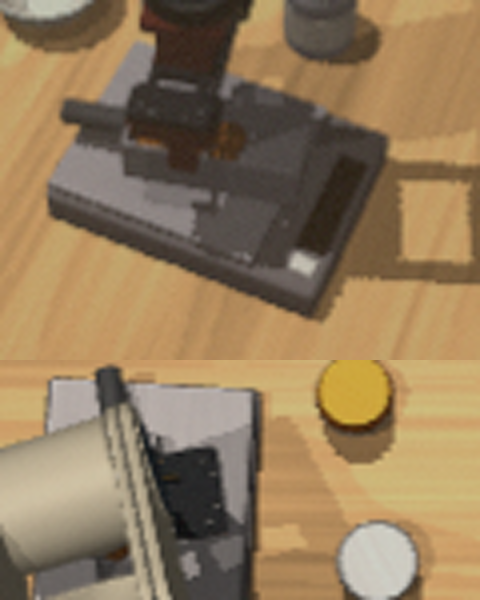

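Side view: the near finger is outside the scoop's wall, in the middle of its length, at about (180,160). I'll close on it with 45 N.

Call:
send_rows(
  steps=[
    [[0,0,0],[0,0,0],0.4],
    [[0,0,0],[0,0,0],1],
    [[0,0,0],[0,0,0],1],
    [[0,0,0],[0,0,0],1],
    [[0,0,0],[0,0,0],1],
    [[0,0,0],[0,0,0],1],
    [[0,0,0],[0,0,0],1],
    [[0,0,0],[0,0,0],1],
  ],
  newtons=45,
)

```text
t: 11.6
ee_pos: [0.5427, 0.1946, 0.0664]
tcp_rot: [[0.988, 0.155, -0.001], [0.155, -0.988, -0.001], [-0.001, 0.001, -1.0]]
force: [-0.4, 0.4, -0.3]
grip_width: 0.0272
```

```bash
python3 - <<'E'
from kin import *
s=sense();print(s['t'],s['grip_width'],s['force'])
d=snap('side','side4.png');t=snap('top','top4.png')
cv2.imwrite('pics/sz4.png',np.vstack([cv2.resize(d['pixels'][195:285,190:310,::-1],None,fx=4,fy=4,interpolation=2),cv2.resize(t['pixels'][175:235,165:285,::-1],None,fx=4,fy=4,interpolation=2)]))
E
```

```text
11.6 0.0271727674409469 [-0.3546  0.3558 -0.3192]
```

View pics/sz4.png

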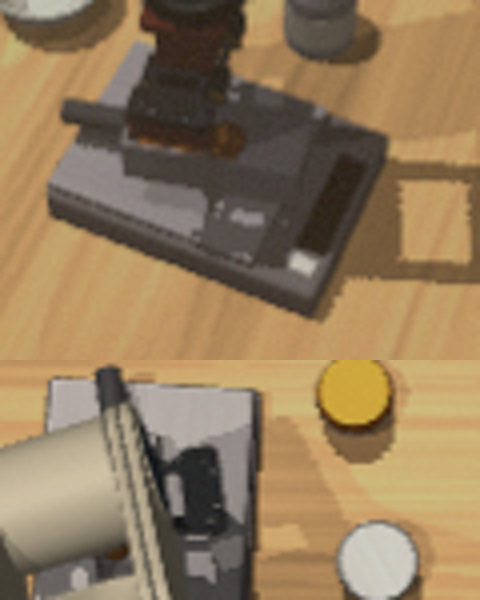

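```bash
python3 - <<'E'
from kin import *
o=[]
for n in('3','4'):
    im=cv2.imread(f'pics/side{n}.png'); s=snapshot('side') if n=='3' else s
    c=cv2.resize(im[195:265,195:295],None,fx=7.9,fy=7.9,interpolation=cv2.INTER_CUBIC)
    c=cv2.convertScaleAbs(c,alpha=1.6)
    cv2.imwrite(f'pics/c{n}.png',c)
st=sense();p=np.array(st['ee_pos']);R=np.array(st['tcp_rot'])
for y in(-.044,-.032,0,.032,.044): print(y,(proj(s,p+R@[0,y,0])-[195,195])*7.9,(proj(s,p+R@[0,y,-.035])-[195,195])*7.9)
E
```

```text
-0.044 [323.9701 370.6819] [321.7543 324.0893]
-0.032 [330.6495 347.4074] [328.5791 300.6146]
0 [348.1068 286.5759] [346.4089 239.2869]
0.032 [365.0648 227.4822] [363.7182 179.7491]
0.044 [371.2993 205.7561] [370.0794 157.869 ]
```

View pics/c3.png

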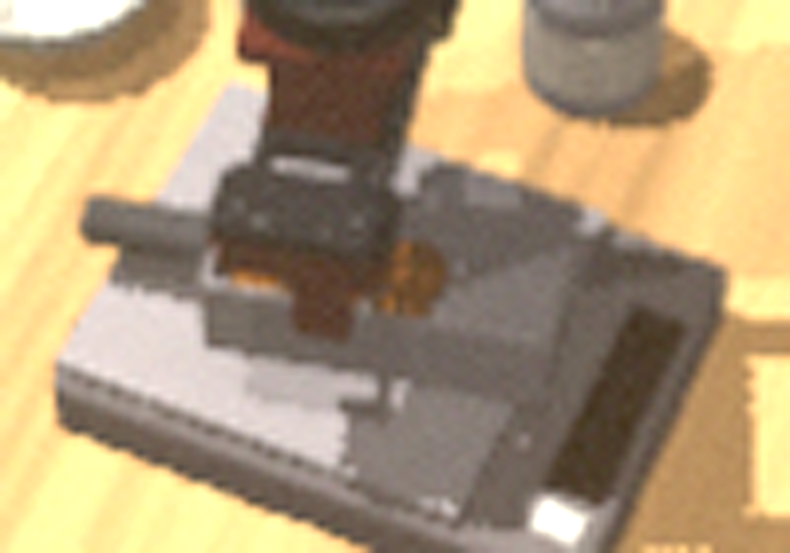

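View pics/c4.png

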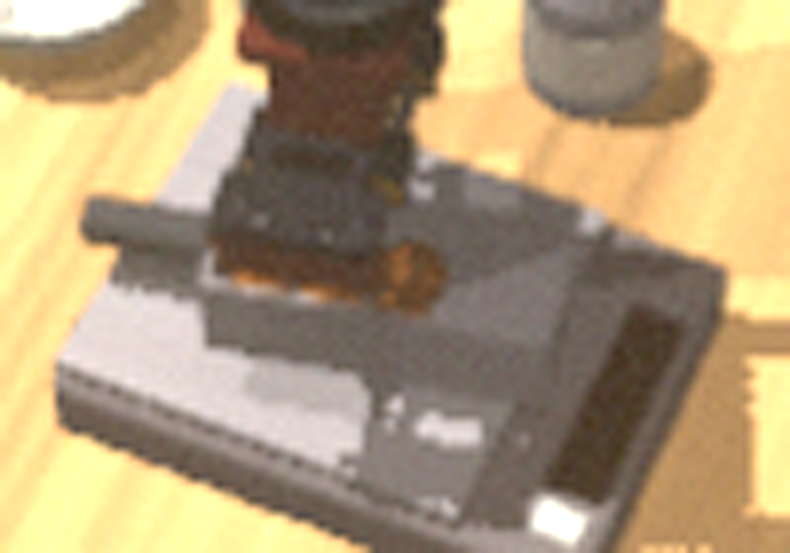

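```bash
python3 - <<'E'
from kin import *
im=cv2.imread('pics/side1.png');s=snapshot('side')
p=np.array([.61607,-.24035,.18556]);R=down(-13.3)
print(proj(s,p),[(proj(s,p+[0,0,d])-[215,60])*7 for d in(0,.02,.04,.08)])
cv2.imwrite('pics/c1.png',cv2.convertScaleAbs(cv2.resize(im[60:145,215:325],None,fx=7,fy=7,interpolation=2),alpha=1.6))
t=cv2.imread('pics/top4.png');cv2.imwrite('pics/ct4.png',cv2.convertScaleAbs(cv2.resize(t[170:260,165:275],None,fx=6.6,fy=6.6,interpolation=2),alpha=1.6))
tt=snapshot('top');st=sense();p=np.array(st['ee_pos'])
print((proj(tt,p)-[165,170])*6.6,(proj(tt,p+[0,0,.08])-[165,170])*6.6)
E
```

```text
[263.5647 121.6743] [array([339.9532, 431.7199]), array([340.8748, 403.5914]), array([341.8132, 374.93  ]), array([343.7422, 315.9497])]
[216.9619 275.2762] [196.4462 270.6542]
```

View pics/c1.png

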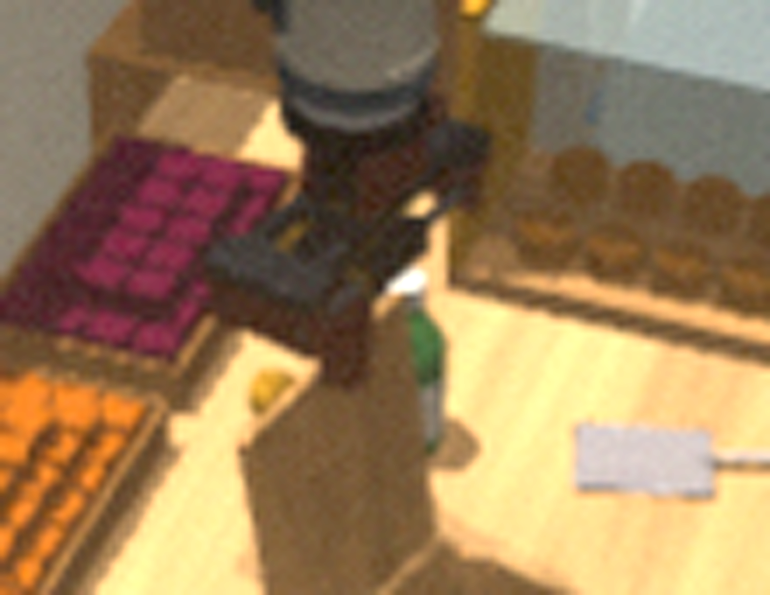

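View pics/ct4.png

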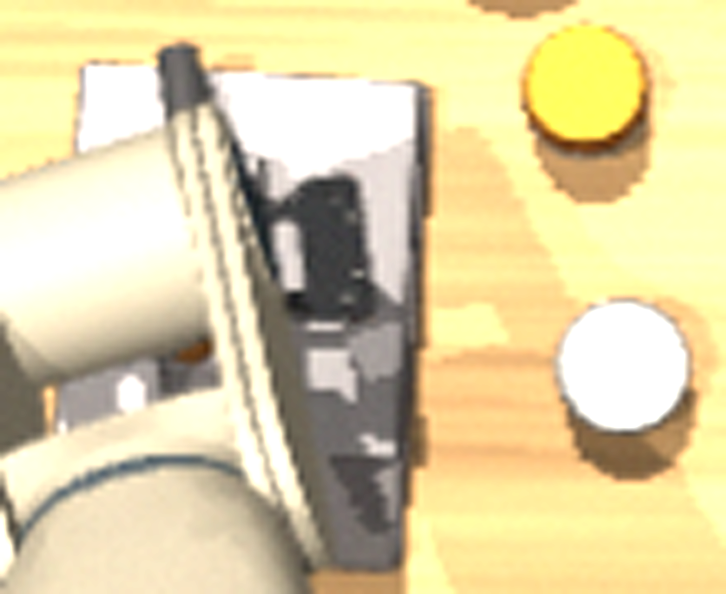

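```bash
python3 - <<'E'
from kin import *
s=snapshot('side')
print('tin top',proj(s,[.5024,-.0074,.09]),'jar',proj(s,[.6415,.0142,.085]),'handle tip',proj(s,[.6566,.2149,.086]),'scoop near lip corner',proj(s,[.4466,.2115,.1]), 'back near',proj(s,[.5911,.2331,.1]),'back far',proj(s,[.6012,.1712,.1]))
st=sense();p=np.array(st['ee_pos']);R=np.array(st['tcp_rot'])
print(st['t'],[ (proj(s,p+[0,0,d])-195)*7.9 for d in (0,.08,.1,.12)])
E
```

```text
tin top [270.272  188.1417] jar [232.7994 182.7649] handle tip [205.78   222.4778] scoop near lip corner [264.1563 238.2191] back near [220.966  230.0048] back far [225.6351 215.1854]
11.9 [array([348.0037, 286.541 ]), array([344.1921, 175.5534]), array([343.1858, 146.2059]), array([342.1568, 116.1745])]
```

Call:
send_rows(
  steps=[
    [[0,0,0],[0,0,-0.01],1],
    [[0,0,0],[0,0,-0.02],1],
    [[0,0,0],[0,0,-0.02],1],
    [[0,0,0],[0,0,-0.02],1],
    [[0,0,0],[0,0,-0.02],1],
    [[0,0,0],[0,0,-0.01],1],
    [[0,0,0],[0,0,0],1],
    [[0,0,0],[0,0,0],1],
  ],
  newtons=10,
)

```text
t: 12.7
ee_pos: [0.5425, 0.1947, 0.1661]
tcp_rot: [[0.988, 0.155, -0.001], [0.155, -0.988, -0.001], [-0.001, 0.001, -1.0]]
force: [0.5, -0.2, -0.7]
grip_width: 0.0007
```

```bash
python3 - <<'E'
from kin import *
s=snap('side','side5.png');print(sense()['grip_width'])
st=sense();p=np.array(st['ee_pos'])
cv2.imwrite('pics/c5.png',cv2.convertScaleAbs(cv2.resize(s['pixels'][170:265,195:295,::-1],None,fx=6,fy=6,interpolation=2),alpha=1.6))
print([(d,(proj(s,p+[0,0,d])-[195,170])*6) for d in (0,.02,.04)])
E
```

```text
0.00036301501146275366
[(0, array([261.7902, 262.12  ])), (0.02, array([261.0222, 239.3339])), (0.04, array([260.2367, 216.0111]))]
```

View pics/c5.png

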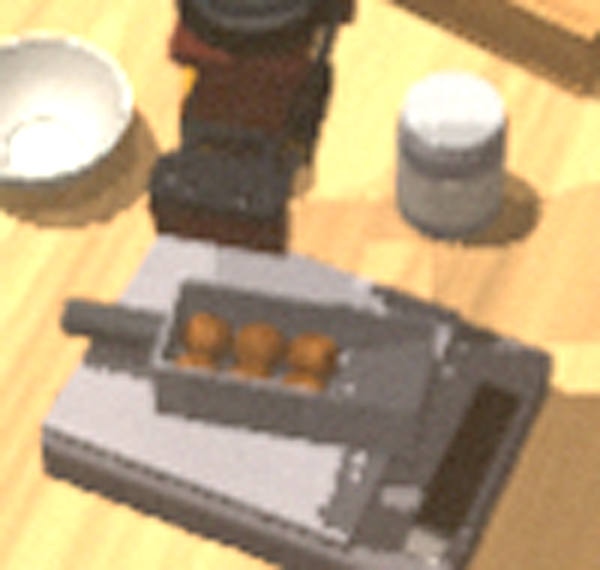

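Call:
send_rows(
  steps=[
    [[0,0,0],[0,0,0],0],
    [[0,0,0],[0,0,0.004],0],
    [[0,0,0],[0,0,0.004],0],
    [[0,0,0],[0,0,0.004],0],
    [[0,0,0],[0,0,0.004],0],
    [[0,0,0],[0,0,0.005],0],
    [[0,0,0],[0,0,0.005],0],
    [[0,0,0],[0,0,0.005],0],
  ],
)

```text
t: 13.55
ee_pos: [0.5427, 0.1947, 0.1349]
tcp_rot: [[0.988, 0.155, -0.001], [0.155, -0.988, -0.001], [-0.001, 0.001, -1.0]]
force: [0.5, 0.4, 0.2]
grip_width: 0.0611
```

Call:
send_rows(
  steps=[
    [[0,0,0],[0,0,0.005],0],
    [[0,0,0],[0,0,0.005],0],
    [[0,0,0],[0,0,0.01],0],
    [[0,0,0],[0,0,0.01],0],
    [[0,0,0],[0,0,0.01],0],
    [[0,0,0],[0,0,0.01],0],
    [[0,0,0],[0,0,0.01],0],
    [[0,0,0],[0,0,0.01],0],
  ],
)

```text
t: 14.35
ee_pos: [0.5426, 0.1946, 0.0644]
tcp_rot: [[0.988, 0.155, -0.001], [0.155, -0.988, -0.001], [-0.001, 0.001, -1.0]]
force: [0.9, 0.7, -0.4]
grip_width: 0.0881
```

Call:
send_rows(
  steps=[
    [[0,0,0],[0,0,0.003],0],
    [[0,0,0],[0,0,0.003],0],
    [[0,0,0],[0,0,0.003],0],
    [[0,0,0],[0,0,0.003],0],
    [[0,0,0],[0,0,0.002],0],
    [[0,0,0],[0,0,0.002],0],
    [[0,0,0],[0,0,0],0],
    [[0,0,0],[0,0,0],0],
  ],
)

```text
t: 15.15
ee_pos: [0.5428, 0.1947, 0.0494]
tcp_rot: [[0.988, 0.155, -0.0], [0.155, -0.988, -0.001], [-0.001, 0.001, -1.0]]
force: [0.3, 0.1, -0.5]
grip_width: 0.088
```

```bash
python3 - <<'E'
from kin import *
s=snap('side','side6.png');st=sense();p=np.array(st['ee_pos']);R=np.array(st['tcp_rot']);print(p,st['force'],st['grip_width'])
cv2.imwrite('pics/c6.png',cv2.convertScaleAbs(cv2.resize(s['pixels'][195:265,195:295,::-1],None,fx=7.9,fy=7.9,interpolation=2),alpha=1.6))
for y in(-.044,-.057): print([(d,(proj(s,p+R@[0,y,-d])-195)*7.9) for d in(0,.03,.04)])
E
```

```text
[0.5428 0.1947 0.0495] [ 0.0841 -0.4672 -0.0515] 0.08783367672017778
[(0, array([324.7967, 392.5418])), (0.03, array([322.9461, 353.4652])), (0.04, array([322.3156, 340.1445]))]
[(0, array([317.5493, 417.9358])), (0.03, array([315.5638, 379.0545])), (0.04, array([314.8872, 365.7983]))]
```

View pics/c6.png

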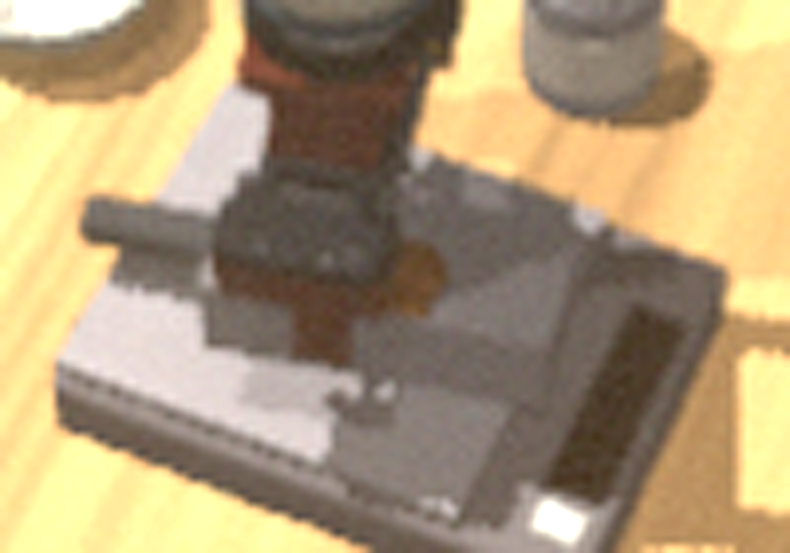

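```bash
python3 - <<'E'
from kin import *
s=snapshot('side');st=sense();p=np.array(st['ee_pos']);R=np.array(st['tcp_rot'])
for y in(-.089,-.06,-.0375): print(y,[(d,(proj(s,p+R@[0.0375,y,-d])-195)*7.9,(proj(s,p+R@[-0.0375,y,-d])-195)*7.9) for d in(.08,.11)])
E
```

```text
-0.089 [(0.08, array([202.0143, 359.2472]), array([384.4682, 393.4717])), (0.11, array([197.8484, 316.99  ]), array([383.5663, 351.4819]))]
-0.06 [(0.08, array([220.6058, 300.5777]), array([400.6387, 333.8341])), (0.11, array([216.8321, 257.8785]), array([400.039 , 291.3762]))]
-0.0375 [(0.08, array([234.6797, 256.1705]), array([412.8742, 288.7036])), (0.11, array([231.196 , 213.1588]), array([412.4971, 245.9143]))]
```

Call:
send_rows(
  steps=[
    [[0,0,0],[0,0,0.003],0],
    [[0,0,0],[0,0,0.003],0],
    [[0,0,0],[0,0,0.003],0],
    [[0,0,0],[0,0,0.003],0],
    [[0,0,0],[0,0,0.003],0],
    [[0,0,0],[0,0,0.002],0],
    [[0,0,0],[0,0,0],0],
    [[0,0,0],[0,0,0],0],
  ],
)

```text
t: 16.05
ee_pos: [0.5427, 0.1946, 0.0323]
tcp_rot: [[0.988, 0.155, -0.001], [0.155, -0.988, -0.001], [-0.001, 0.001, -1.0]]
force: [0.3, 0.0, -0.7]
grip_width: 0.088
```

```bash
python3 - <<'E'
from kin import *
s=snap('side','side7.png');st=sense();p=np.array(st['ee_pos']);R=np.array(st['tcp_rot']);print(p,st['force'],st['grip_width'])
cv2.imwrite('pics/c7.png',cv2.convertScaleAbs(cv2.resize(s['pixels'][195:265,195:295,::-1],None,fx=7.9,fy=7.9,interpolation=2),alpha=1.6))
E
```

```text
[0.5428 0.1946 0.0324] [-0.6469 -0.1457 -0.2099] 0.08800463381450331
```

View pics/c7.png

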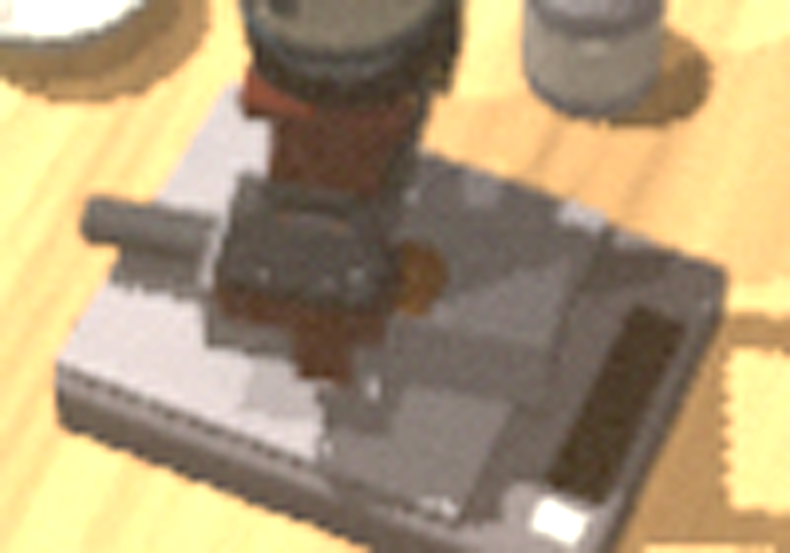

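Call:
send_rows(
  steps=[
    [[0,0,0],[0,0,0.002],0],
    [[0,0,0],[0,0,0.002],0],
    [[0,0,0],[0,0,0.002],0],
    [[0,0,0],[0,0,0],0],
    [[0,0,0],[0,0,0],0.2],
    [[0,0,0],[0,0,0],0.3],
    [[0,0,0],[0,0,0],0.35],
    [[0,0,0],[0,0,0],0.4],
  ],
  newtons=40,
)

```text
t: 16.9
ee_pos: [0.5428, 0.1947, 0.0264]
tcp_rot: [[0.988, 0.155, -0.0], [0.155, -0.988, -0.001], [-0.001, 0.001, -1.0]]
force: [-0.4, 1.7, 0.6]
grip_width: 0.0641
```

Call:
send_rows(
  steps=[
    [[0,0,0],[0,0,0],0.4],
    [[0,0,0],[0,0,0],0.4],
    [[0,0,0],[0,0,0],0.4],
    [[0,0,0],[0,0,0],0.4],
    [[0,0,0],[0,0,0],0.4],
    [[0,0,0],[0,0,0],0.4],
    [[0,0,0],[0,0,0],0.4],
    [[0,0,0],[0,0,0],0.4],
  ],
)

```text
t: 17.7
ee_pos: [0.5428, 0.1947, 0.0264]
tcp_rot: [[0.988, 0.155, -0.0], [0.155, -0.988, -0.001], [-0.001, 0.001, -1.0]]
force: [-1.3, 0.6, 2.4]
grip_width: 0.0638
```

Call:
send_rows(
  steps=[
    [[0,0,0],[0,0,0],1],
    [[0,0,0],[0,0,-0.004],1],
    [[0,0,0],[0,0,-0.008],1],
    [[0,0,0],[0,0,-0.014],1],
    [[0,0,0],[0,0,-0.02],1],
    [[0,0,0],[0,0,-0.02],1],
    [[0,0,0],[0,0,-0.014],1],
    [[0,0,0],[0,0,-0.006],1],
  ],
  newtons=45,
)

```text
t: 18.5
ee_pos: [0.5438, 0.195, 0.1146]
tcp_rot: [[0.988, 0.155, 0.002], [0.155, -0.988, -0.0], [0.002, 0.0, -1.0]]
force: [0.2, 0.5, -3.3]
grip_width: 0.064
```

```bash
python3 - <<'E'
from kin import *
s=snap('side','side8.png');t=snap('top','top8.png');st=sense();p=np.array(st['ee_pos']);R=np.array(st['tcp_rot']);print(st['t'],p,st['force'],st['grip_width'])
cv2.imwrite('pics/c8.png',np.hstack([cv2.convertScaleAbs(cv2.resize(s['pixels'][175:275,190:290,::-1],None,fx=4,fy=4,interpolation=2),alpha=1.4),cv2.resize(t['pixels'][165:265,160:260,::-1],None,fx=4,fy=4,interpolation=2)]))
E
```

```text
18.6 [0.5433 0.1948 0.1135] [-0.6283  0.2316 -2.842 ] 0.06377501999472109
```

View pics/c8.png

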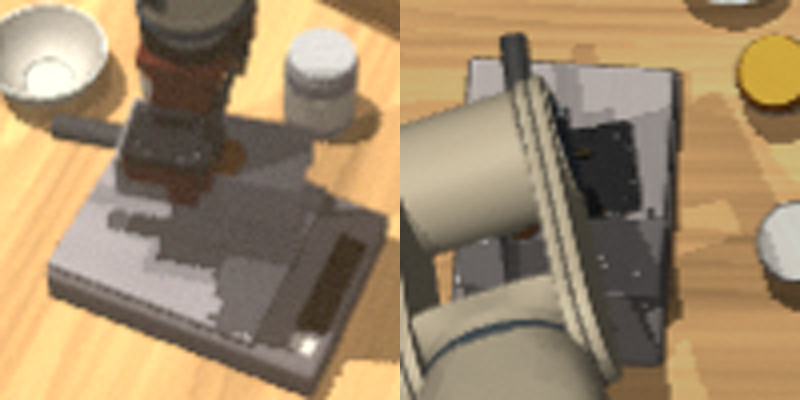

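```bash
cat > pour.py <<'E'
from kin import *
G=(0,0,-.0256); YAW=90-13.3; LB=(-.025,.03)
def pose(lipz,tilt,yaw=YAW,lb=LB):
    _,R,Rs=scoopTCP([0,0,0],yaw,tilt,flip=1); o=np.array([*box(*lb),lipz])-Rs@LIP
    return scoopTCP(o,yaw,tilt,g=G,flip=1)[:2]
E
python3 - <<'E'
from pour import *
q=sense()['joint_positions']
for lz,t in[(.205,0),(.19,15),(.15,30),(.125,40),(.125,55),(.125,66)]:
    p,R=pose(lz,t); q,e=ik(p,R,q); print(lz,t,p,q,e)
p,R=pose(.205,0)
rows([(p,R,24)],c=1)
E
```

```text
0.205 0 [ 0.5154 -0.0876  0.1444] [-0.1911  0.3295  1.8874  0.      0.9247  0.041 ] 2.4543565251187852e-15
0.19 15 [ 0.5183 -0.0755  0.1561] [-0.3391  0.3308  1.8858  0.3157  0.9772 -0.2914] 1.2598821985676523e-10
0.15 30 [ 0.5195 -0.0705  0.145 ] [-0.4852  0.4156  1.8882  0.5872  1.0628 -0.6033] 2.5782376233962623e-11
0.125 40 [ 0.5193 -0.0713  0.1396] [-0.574   0.4959  1.8764  0.722   1.1588 -0.7739] 6.231681837221004e-13
0.125 55 [ 0.5175 -0.0787  0.1681] [-0.6869  0.5863  1.8306  0.8476  1.3787 -0.9189] 1.0837719610634622e-10
0.125 66 [ 0.5152 -0.0886  0.1871] [-0.7517  0.6696  1.7917  0.9163  1.5399 -0.9929] 5.124789481669723e-13
[[[0.0, -0.0, -0.049], [-0.003, 0.0114, -0.0013], 1], [[0.0, -0.0, -0.05], [-0.0035, 0.0113, -0.0013], 1], [[0.0, -0.0, -0.049], [-0.0041, 0.0111, -0.0013], 1], [[0.0, -0.0, -0.049], [-0.0046, 0.0109, -0.0012], 1], [[0.0, -0.0, -0.049], [-0.0052, 0.0107, -0.0013], 1], [[0.0, -0.0, -0.05], [-0.0056, 0.0103, -0.0013], 1], [[0.0, -0.0, -0.049], [-0.0062, 0.0101, -0.0013], 1], [[0.0, -0.0, -0.049], [-0.0067, 0.0098, -0.0013], 1]]
[[[0.001, -0.0, -0.05], [-0
[... 211 characters left out ...]
49], [-0.0089, 0.0079, -0.0012], 1], [[-0.0, -0.0, -0.049], [-0.0092, 0.0074, -0.0013], 1], [[-0.0, -0.0, -0.049], [-0.0096, 0.0069, -0.0013], 1], [[-0.0, -0.0, -0.05], [-0.0099, 0.0065, -0.0013], 1]]
[[[0.0, -0.001, -0.049], [-0.0102, 0.0059, -0.0013], 1], [[0.0, 0.0, -0.049], [-0.0105, 0.0055, -0.0013], 1], [[0.0, 0.0, -0.05], [-0.0107, 0.0049, -0.0013], 1], [[0.0, 0.0, -0.049], [-0.011, 0.0044, -0.0013], 1], [[0.0, 0.0, -0.049], [-0.0112, 0.0038, -0.0013], 1], [[0.0, 0.0, -0.05], [-0.0114, 0.0033, -0.0012], 1], [[0.0, 0.0, -0.049], [-0.0115, 0.0027, -0.0013], 1], [[0.0, 0.0, -0.049], [-0.0116, 0.0022, -0.0013], 1]]
end [ 0.5154 -0.0876  0.1444] max 0.011967455869983393 0.05000999900019996
```

Call:
send_rows(
  steps=[
    [[0,0,-0.02],[-0.001,0.005,-0.002],1],
    [[0,0,-0.049],[-0.003,0.011,-0.002],1],
    [[0,0,-0.049],[-0.004,0.011,-0.002],1],
    [[0,0,-0.049],[-0.005,0.011,-0.001],1],
    [[0,0,-0.049],[-0.005,0.011,-0.001],1],
    [[0,0,-0.049],[-0.005,0.01,-0.001],1],
    [[0,0,-0.049],[-0.006,0.01,-0.001],1],
    [[0,0,-0.049],[-0.007,0.01,-0.001],1],
  ],
)

```text
t: 19.4
ee_pos: [0.5319, 0.1069, 0.1225]
tcp_rot: [[0.867, 0.498, -0.003], [0.498, -0.867, -0.001], [-0.003, -0.0, -1.0]]
force: [-0.4, 0.7, -3.2]
grip_width: 0.0637
```

Call:
send_rows(
  steps=[
    [[0,0,-0.05],[-0.007,0.009,-0.001],1],
    [[0,0,-0.049],[-0.008,0.009,-0.001],1],
    [[0,0,-0.049],[-0.008,0.009,-0.001],1],
    [[0,0,-0.05],[-0.008,0.008,-0.001],1],
    [[0,0,-0.049],[-0.009,0.008,-0.001],1],
    [[0,0,-0.049],[-0.009,0.007,-0.001],1],
    [[0,0,-0.049],[-0.01,0.007,-0.001],1],
    [[0,0,-0.05],[-0.01,0.007,-0.002],1],
  ],
)

```text
t: 20.2
ee_pos: [0.5194, 0.0133, 0.1315]
tcp_rot: [[0.609, 0.793, -0.003], [0.793, -0.609, -0.001], [-0.003, -0.002, -1.0]]
force: [-0.0, -0.7, -3.0]
grip_width: 0.0637
```

Call:
send_rows(
  steps=[
    [[0,0,-0.049],[-0.01,0.006,-0.001],1],
    [[0,0,-0.049],[-0.01,0.006,-0.001],1],
    [[0,0,-0.05],[-0.011,0.005,-0.001],1],
    [[0,0,-0.049],[-0.011,0.004,-0.001],1],
    [[0,0,-0.049],[-0.011,0.004,-0.002],1],
    [[0,0,-0.05],[-0.011,0.003,-0.001],1],
    [[0,0,-0.049],[-0.011,0.003,-0.001],1],
    [[0,0,-0.049],[-0.01,0.002,-0.001],1],
  ],
)

```text
t: 21.0
ee_pos: [0.5088, -0.0778, 0.1407]
tcp_rot: [[0.258, 0.966, -0.003], [0.966, -0.258, -0.001], [-0.001, -0.002, -1.0]]
force: [-0.4, 0.7, -2.0]
grip_width: 0.0638
```

```bash
python3 - <<'E'
from pour import *
s=snap('side','side9.png');t=snap('top','top9.png');st=sense();p=np.array(st['ee_pos']);R=np.array(st['tcp_rot']);print(st['t'],p,st['force'],st['grip_width'])
cv2.imwrite('pics/c9.png',np.hstack([cv2.convertScaleAbs(cv2.resize(s['pixels'][85:235,220:340,::-1],None,fx=3.3,fy=3.3,interpolation=2),alpha=1.4),cv2.resize(t['pixels'][130:280,240:360,::-1],None,fx=3.3,fy=3.3,interpolation=2)]))
w=[];
for lz,ti,n in[(.19,15,4),(.16,30,4)]: w.append((*pose(lz,ti),n))
rows(w,c=1)
print(proj(t,[*box(*LB),.205]),proj(s,[*box(*LB),.205]))
E
```

```text
21.1 [ 0.5089 -0.0781  0.1409] [-1.1533 -0.1959 -2.7079] 0.06411712401338819
[[[0.001, 0.066, -0.008], [0.0012, 0.0021, -0.0038], 1], [[0.0, 0.066, -0.008], [0.0015, 0.0021, -0.0037], 1], [[0.001, 0.065, -0.008], [0.0017, 0.0021, -0.0036], 1], [[0.0, 0.066, -0.007], [0.0019, 0.0021, -0.0035], 1], [[0.0, 0.066, -0.0], [0.0012, 0.0, 0.0006], 1], [[0.0, 0.065, -0.0], [0.0011, 0.0, 0.0006], 1], [[0.0, 0.066, -0.0], [0.0011, 0.0, 0.0008], 1], [[0.0, 0.065, -0.0], [0.001, 0.0, 0.0008], 1]]
end [ 0.5195 -0.0705  0.155 ] max 0.004511097427455984 0.06649060083951716
[316.6128 228.6436] [289.3049 135.3857]
```

View pics/c9.png

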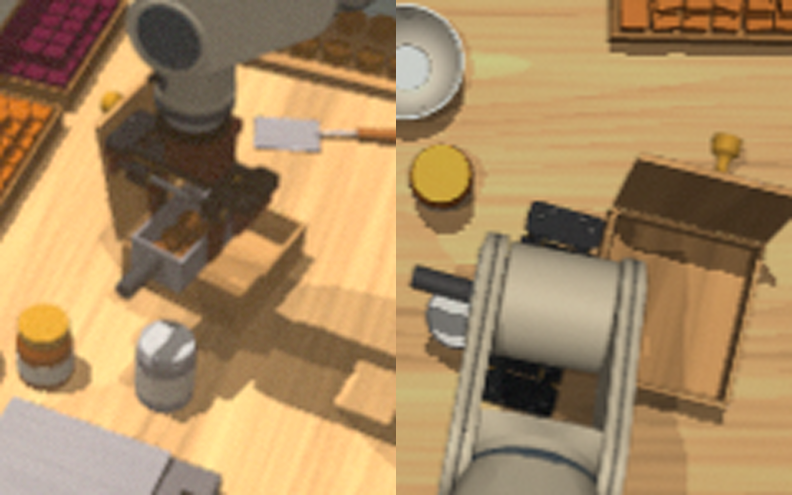

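Call:
send_rows(
  steps=[
    [[0,0.066,-0.008],[0.001,0.002,-0.004],1],
    [[0,0.066,-0.008],[0.001,0.002,-0.004],1],
    [[0,0.066,-0.008],[0.002,0.002,-0.004],1],
    [[0,0.066,-0.008],[0.002,0.002,-0.003],1],
    [[0,0.066,0],[0.001,0,0.001],1],
    [[0,0.066,0],[0.001,0,0.001],1],
    [[0,0.066,0],[0.001,0,0.001],1],
    [[0,0.066,0],[0.001,0,0.001],1],
  ],
)

```text
t: 21.9
ee_pos: [0.5196, -0.0694, 0.1545]
tcp_rot: [[0.197, 0.973, 0.119], [0.84, -0.23, 0.491], [0.505, 0.003, -0.863]]
force: [0.9, 0.7, -3.0]
grip_width: 0.0637
```

```bash
python3 - <<'E'
from pour import *
s=snap('side','side10.png');t=snap('top','top10.png');st=sense();p=np.array(st['ee_pos']);R=np.array(st['tcp_rot']);print(st['t'],p,R,st['force'],st['grip_width'],st['joint_positions'])
cv2.imwrite('pics/c10.png',np.hstack([cv2.convertScaleAbs(cv2.resize(s['pixels'][85:235,220:340,::-1],None,fx=3.3,fy=3.3,interpolation=2),alpha=1.4),cv2.resize(t['pixels'][130:280,240:360,::-1],None,fx=3.3,fy=3.3,interpolation=2)]))
# predicted points, hypothesis tool-axis
Rs=R@np.diag([1,-1,-1.])
o=p-Rs@np.array(G)
o2=p-np.array(G)
for nm,X in [('lip',[-.095,0,.035]),('lipL',[-.095,.032,.035]),('lipR',[-.095,-.032,.035]),('handle',[.115,0,.034]),('backtopL',[.055,.032,.048]),('backtopR',[.055,-.032,.048])]:
    for oo in(o,o2):
        W=oo+Rs@np.array(X); print(nm,W,(proj(s,W)-[220,85])*3.3,(proj(t,W)-[240,130])*3.3+[396,0])
E
```

```text
22.0 [ 0.5189 -0.0702  0.1534] [[ 0.2003  0.9727  0.1173]
 [ 0.8405 -0.2321  0.4896]
 [ 0.5035  0.0005 -0.864 ]] [-0.3729 -0.3627 -2.3688] 0.0636307552084941 [-0.4877  0.4026  1.8858  0.5865  1.0777 -0.596 ]
lip [ 0.4928 -0.1798  0.1579] [226.3188 197.4404] [642.6646 326.0541]
lip [ 0.4958 -0.1672  0.1614] [220.6496 201.6014] [629.7386 322.6869]
lipL [ 0.4616 -0.1723  0.1579] [250.4909 208.5433] [634.4696 359.2205]
lipL [ 0.4646 -0.1598  0.1614] [244.9321 212.807 ] [621.5106 355.9244]
lipR [ 0.5239 -0.1872  0.1579] [202.5121 186.5111] [650.8256 292.9558]
lipR [ 0.5269 -0.1746  0.1614] [196.7368 190.5721] [637.9335 289.5181]
handle [ 0.5349 -0.0028  0.2628] [140.4863 223.2188] [454.4751 275.773 ]
handle [0.5379 0.0098 0.2663] [133.4555 228.1153] [440.1689 272.0301]
backtopL [ 0.4902 -0.0526  0.2447] [197.247  215.4208] [510.1192 327.6982]
backtopL [ 0.4932 -0.0401  0.2481] [190.7839 220.1416] [496.0903 324.1172]
backtopR [ 0.5524 -0.0675  0.2447] [145.6774 191.2357] [527.7441 257.6087]
backtopR [ 0.5554 -0.0549  0.2482] [138.9701 195.7122] [513.7899 253.8779]
```

View pics/c10.png

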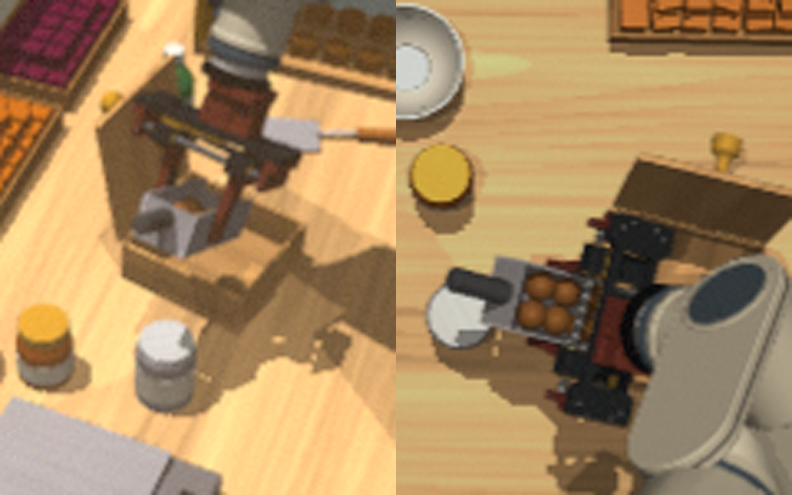

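```bash
python3 - <<'E'
from pour import *
w=[]
for lz,ti,n in[(.13,40,8),(.125,56,8),(.125,67,8)]: w.append((*pose(lz,ti),n))
rows(w,c=1)
E
```

```text
[[[0.0, 0.021, -0.0], [-0.0007, 0.0001, 0.0009], 1], [[0.0, 0.022, -0.0], [-0.0006, 0.0001, 0.0009], 1], [[0.001, 0.021, -0.001], [-0.0007, 0.0, 0.0008], 1], [[-0.0, 0.021, 0.0], [-0.0007, 0.0001, 0.0009], 1], [[0.0, 0.022, 0.0], [-0.0008, 0.0001, 0.0008], 1], [[0.0, 0.021, -0.0], [-0.0007, 0.0001, 0.0008], 1], [[0.0, 0.021, -0.0], [-0.0008, 0.0, 0.0008], 1], [[0.001, 0.021, -0.0], [-0.0007, 0.0001, 0.0008], 1]]
[[[-0.0, 0.035, -0.0], [0.0012, 0.0, -0.0031], 1], [[-0.0, 0.035, -0.0], [0.0013, 0.0, -0.003], 1], [[-0.0, 0.035, -0.0], [0.0015, 0.0, -0.003], 1], [[-0.0, 0.035, -0.0], [0.0015, 0.0, -0.003], 1], [[-0.0, 0.035, -0.0], [0.0017, 0.0, -0.0029], 1], [[-0.0, 0.035, -0.0], [0.0017, 0.0, -0.0028], 1], [[-0.0, 0.035, -0.0], [0.0018, 0.0, -0.0028], 1], [[-0.0, 0.035, -0.0], [0.002, 0.0, -0.0027], 1]]
[[[-0.0, 0.024, -0.0], [0.0012, -0.0, -0.0024], 1], [[-0.0, 0.024, -0.0], [0.0013, -0.0, -0.0024], 1], [[-0.0, 0.024, -0.0], [0.0013, -0.0, -0.0023], 1], [[-0.0, 0.024, -0.0], [0.0014, -0.0, -0.0023], 1], [[-0.0, 0.024, -0.0], [0.0015, -0.0, -0.0023], 1], [[-0.0, 0.024, -0.0], [0.0015, -0.0, -0.0022], 1], [[-0.0, 0.024, -0.0], [0.0015, -0.0, -0.0022], 1], [[-0.0, 0.024, -0.001], [0.0016, -0.0, -0.0022], 1]]
end [ 0.5149 -0.0897  0.1887] max 0.003361547262794322 0.035
```

Call:
send_rows(
  steps=[
    [[0,0.021,0],[-0.001,0,0.001],1],
    [[0,0.022,0],[-0.001,0,0.001],1],
    [[0,0.021,0],[-0.001,0,0.001],1],
    [[0,0.021,0],[0,0,0.001],1],
    [[0,0.022,0],[-0.001,0,0.001],1],
    [[0,0.021,0],[-0.001,0,0.001],1],
    [[0,0.021,0],[0,0,0],1],
    [[0,0.021,0],[-0.001,0,0.001],1],
  ],
)

```text
t: 22.8
ee_pos: [0.5197, -0.0708, 0.1458]
tcp_rot: [[0.173, 0.973, 0.151], [0.746, -0.23, 0.625], [0.643, 0.004, -0.766]]
force: [-0.5, 0.2, -3.1]
grip_width: 0.064
```

Call:
send_rows(
  steps=[
    [[0,0.035,0],[0.001,0,-0.003],1],
    [[0,0.035,0],[0.001,0,-0.003],1],
    [[0,0.035,0],[0.001,0,-0.003],1],
    [[0,0.035,0],[0.002,0,-0.003],1],
    [[0,0.035,0],[0.002,0,-0.003],1],
    [[0,0.035,0],[0.002,0,-0.003],1],
    [[0,0.035,0],[0.002,0,-0.003],1],
    [[0,0.035,0],[0.002,0,-0.003],1],
  ],
)

```text
t: 23.6
ee_pos: [0.5175, -0.0794, 0.1721]
tcp_rot: [[0.125, 0.973, 0.193], [0.543, -0.23, 0.808], [0.83, 0.004, -0.557]]
force: [-1.3, 0.3, -1.8]
grip_width: 0.0639
```

```bash
cat > look.py <<'E'
from pour import *
n=sys.argv[1]
s=snap('side','side%s.png'%n);t=snap('top','top%s.png'%n);st=sense();p=np.array(st['ee_pos']);R=np.array(st['tcp_rot']);print(st['t'],p,st['force'],st['grip_width'])
cv2.imwrite('pics/c%s.png'%n,np.hstack([cv2.convertScaleAbs(cv2.resize(s['pixels'][85:235,220:340,::-1],None,fx=3.3,fy=3.3,interpolation=2),alpha=1.4),cv2.resize(t['pixels'][130:280,240:360,::-1],None,fx=3.3,fy=3.3,interpolation=2)]))
Rs=R@np.diag([1,-1,-1.]);o=p-Rs@np.array(G);print('o',o,'lip',o+Rs@LIP,'tilt',np.degrees(np.arccos(Rs[2,2])))
E
python3 look.py 11
```

```text
23.7 [ 0.5174 -0.0798  0.1715] [-0.6455 -0.0429 -1.5498] 0.06398349015753634
o [ 0.5125 -0.1004  0.1857] lip [ 0.4938 -0.1803  0.1264] tilt 56.07881145321249
```

View pics/c11.png

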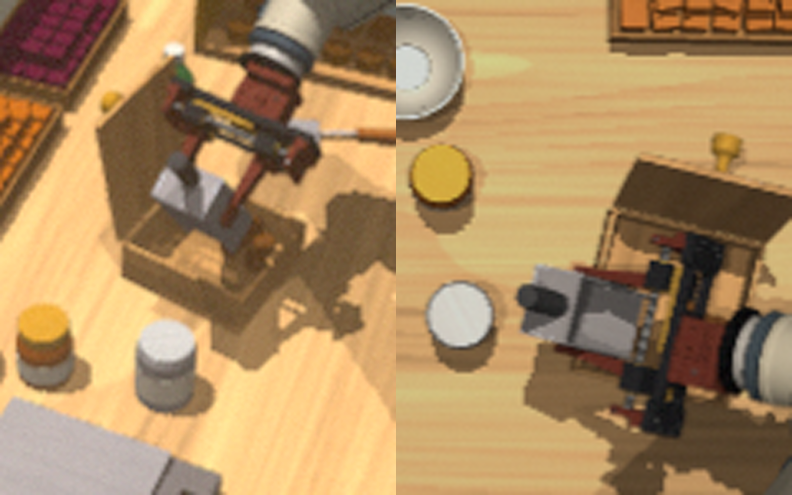

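The scoop looks empty from above and the force has dropped to about the scoop's own weight. I'll tip a bit further to be sure and let everything settle.

Call:
send_rows(
  steps=[
    [[0,0.024,0],[0.001,0,-0.002],1],
    [[0,0.024,0],[0.001,0,-0.002],1],
    [[0,0.024,0],[0.001,0,-0.002],1],
    [[0,0.024,0],[0.001,0,-0.002],1],
    [[0,0.024,0],[0.002,0,-0.002],1],
    [[0,0.024,0],[0.002,0,-0.002],1],
    [[0,0,0],[0,0,0],1],
    [[0,0,0],[0,0,0],1],
  ],
)

```text
t: 24.5
ee_pos: [0.5159, -0.0855, 0.1847]
tcp_rot: [[0.097, 0.973, 0.208], [0.424, -0.23, 0.876], [0.901, 0.004, -0.435]]
force: [-0.1, -0.1, -1.1]
grip_width: 0.064
```

```bash
python3 look.py 12; python3 - <<'E'
from pour import *
w=[]
for lz,ti,lb,n in[(.15,40,LB,4),(.19,15,(-.025,.05),4),(.22,0,(-.025,.08),2)]: w.append((*pose(lz,ti,lb=lb),n))
# back over the pan
o=np.array([.552,.187,.16]);p,R,_=scoopTCP(o,3,0,g=G,flip=1);w.append((p,R,22))
rows(w,c=1)
E
```

```text
24.6 [ 0.516  -0.0853  0.1849] [-0.0002 -0.0543 -1.9869] 0.06352139116781708
o [ 0.5107 -0.1078  0.196 ] lip [ 0.4942 -0.1787  0.1257] tilt 64.2103420219919
[[[0.0, -0.106, 0.001], [-0.003, -0.0, 0.0054], 1], [[0.001, -0.105, 0.001], [-0.0024, -0.0, 0.0058], 1], [[0.0, -0.106, 0.001], [-0.0018, -0.0001, 0.0059], 1], [[0.001, -0.106, 0.0], [-0.0011, 0.0, 0.0061], 1], [[0.0, -0.109, 0.0], [0.0016, 0.0, 0.0042], 1], [[0.0, -0.109, 0.0], [0.0021, 0.0, 0.0039], 1], [[0.0, -0.109, 0.0], [0.0025, 0.0, 0.0037], 1], [[0.0, -0.109, 0.0], [0.0029, 0.0, 0.0035], 1]]
[[[0.0, -0.131, 0.0], [0.0089, 0.0, 0.0006], 1], [[0.0, -0.131, 0.0], [0.0089, 0.0, -0.0005], 1], [[0.0, 0.0, 0.058], [0.0103, -0.0012, 0.0011], 1], [[0.0, 0.0, 0.059], [0.0101, -0.0019, 0.0012], 1], [[0.0, 0.0, 0.058], [0.0101, -0.0024, 0.0011], 1], [[0.0, 0.0, 0.059], [0.0099, -0.003, 0.0011], 1], [[0.0, 0.0, 0.058], [0.0096, -0.0036, 0.0012], 1], [[0.0, 0.0, 0.059], [0.0095, -0.0042, 0.0011], 1]]
[[[0.0, 0.0, 0.058], [0.0092, -0.0047, 0.0011], 1], [[0.0, 0.0, 0.059], [0.0089, -0.0052, 0.0012], 1], [[0.0, 0.0, 0.058], [0.0086, -0.0057, 0.0011], 1], [[0.0, 0.0, 0.059], [0.0083, -0.0063, 0.0011], 1], [[0.0, 0.0, 0.058], [0.0078, -0.0067, 0.0012], 1], [[0.0, -0.0, 0.059], [0.0075, -0.0071, 0.0011], 1], [[0.0, -0.0, 0.058], [0.007, -0.0076, 0.0011], 1], [[0.0, -0.0, 0.059], [0.0066, -0.008, 0.0012], 1]]
[[[0.0, -0.0, 0.058], [0.0061, -0.0083, 0.0011], 1], [[0.0, -0.0, 0.059], [0.0056, -0.0087, 0.0011], 1], [[0.0, -0.0, 0.058], [0.0051, -0.009, 0.0012], 1], [[0.0, -0.0, 0.059], [0.0045, -0.0093, 0.0011], 1], [[0.0, -0.0, 0.058], [0.004, -0.0095, 0.0011], 1], [[0.0, -0.0, 0.059], [0.0034, -0.0098, 0.0012], 1], [[0.0, -0.0, 0.058], [0.0029, -0.0099, 0.0011], 1], [[0.0, -0.0, 0.059], [0.0023, -0.0101, 0.0011], 1]]
end [0.552  0.187  0.1344] max 0.010478072341800279 0.131
```

View pics/c12.png

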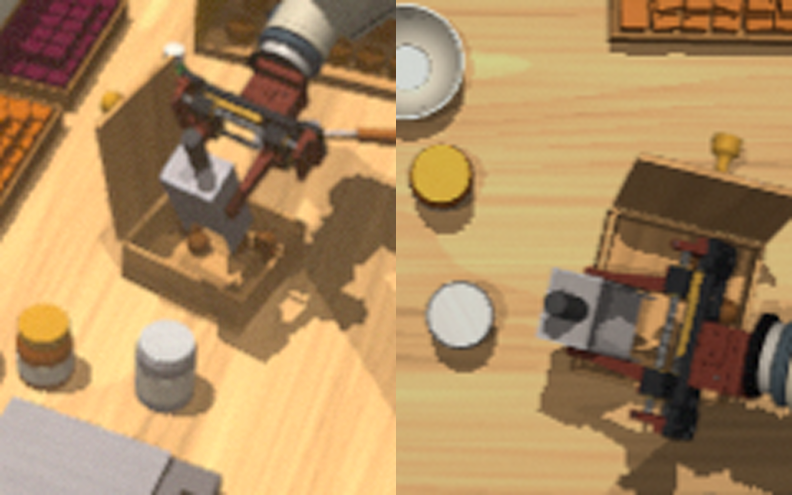

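Call:
send_rows(
  steps=[
    [[0,-0.106,0.001],[-0.003,0,0.005],1],
    [[0,-0.106,0.001],[-0.002,0,0.006],1],
    [[0,-0.106,0.001],[-0.002,0,0.006],1],
    [[0,-0.106,0],[-0.001,0,0.006],1],
    [[0,-0.109,0],[0.002,0,0.004],1],
    [[0,-0.109,0],[0.002,0,0.004],1],
    [[0,-0.109,0],[0.002,0,0.004],1],
    [[0,-0.109,0],[0.003,0,0.004],1],
  ],
)

```text
t: 25.4
ee_pos: [0.5232, -0.0558, 0.1566]
tcp_rot: [[0.223, 0.973, 0.062], [0.941, -0.231, 0.247], [0.254, 0.003, -0.967]]
force: [-0.6, -0.5, -2.4]
grip_width: 0.0634
```

Call:
send_rows(
  steps=[
    [[0,-0.131,0],[0.009,0,0.001],1],
    [[0,-0.131,0],[0.009,0,-0.001],1],
    [[0,0,0.058],[0.01,-0.001,0],1],
    [[0,0,0.059],[0.01,-0.002,0],1],
    [[0,0,0.058],[0.01,-0.002,0.001],1],
    [[0,0,0.059],[0.01,-0.003,0.001],1],
    [[0,0,0.058],[0.01,-0.004,0.001],1],
    [[0,0,0.059],[0.01,-0.004,0.001],1],
  ],
)

```text
t: 26.2
ee_pos: [0.5339, 0.024, 0.1552]
tcp_rot: [[0.554, 0.833, 0.0], [0.833, -0.554, -0.001], [-0.001, 0.001, -1.0]]
force: [-0.3, 0.8, -1.4]
grip_width: 0.0639
```

```bash
python3 look.py 13; python3 - <<'E'
from pour import *
w=[]
o=np.array([.552,.187,.15]);p,R,_=scoopTCP(o,3,0,g=G,flip=1);w.append((p,R,16))
rows(w,c=1)
E
```

```text
26.3 [0.5342 0.0244 0.1551] [ 0.1447 -0.0711 -2.4722] 0.06387690654938462
o [0.5342 0.0244 0.1807] lip [ 0.4818 -0.0548  0.2157] tilt 0.05562070022619235
[[[0.0, 0.0, 0.058], [0.0091, -0.0047, 0.0019], 1], [[0.0, 0.0, 0.059], [0.0088, -0.0052, 0.0019], 1], [[0.0, 0.0, 0.058], [0.0085, -0.0057, 0.0019], 1], [[0.0, 0.0, 0.059], [0.0081, -0.0061, 0.0019], 1], [[0.0, -0.0, 0.058], [0.0078, -0.0067, 0.0019], 1], [[0.0, -0.0, 0.059], [0.0074, -0.0071, 0.002], 1], [[0.0, -0.0, 0.058], [0.0069, -0.0075, 0.0019], 1], [[0.0, -0.0, 0.058], [0.0065, -0.0079, 0.0019], 1]]
[[[0.001, -0.0, 0.059], [0.006, -0.0083, 0.0019], 1], [[-0.0, -0.0, 0.058], [0.0055, -0.0086, 0.0019], 1], [[-0.0, -0.0, 0.059], [0.005, -0.0089, 0.0019], 1], [[-0.0, 0.0, 0.058], [0.0045, -0.0092, 0.0019], 1], [[-0.0, 0.0, 0.059], [0.004, -0.0094, 0.002], 1], [[-0.0, 0.0, 0.058], [0.0033, -0.0097, 0.0019], 1], [[-0.0, 0.0, 0.058], [0.0028, -0.0098, 0.0019], 1], [[-0.0, 0.0, 0.059], [0.0023, -0.01, 0.0019], 1]]
end [0.552  0.187  0.1244] max 0.01045657687773585 0.059008473967727716
```

View pics/c13.png

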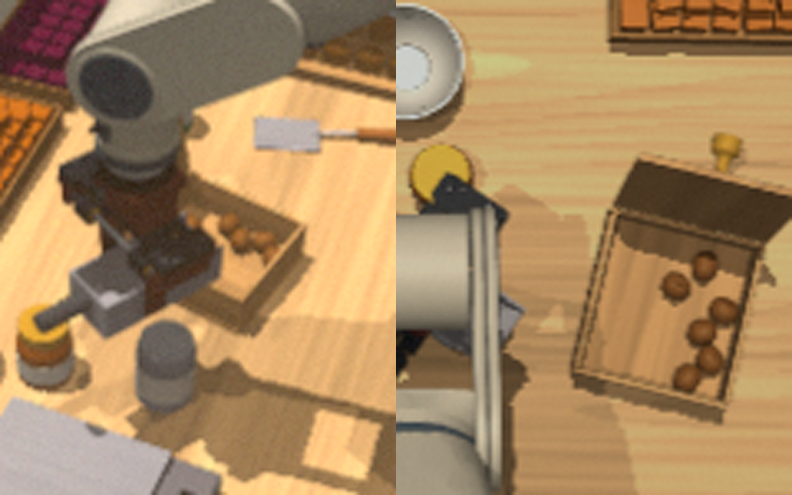

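All six walnuts are in the box: (705,265), (676,286), (723,310), (702,332), (709,358), (686,378). Taking the scoop back to the pan.

Call:
send_rows(
  steps=[
    [[0,0,0.058],[0.009,-0.005,0.002],1],
    [[0,0,0.059],[0.009,-0.005,0.002],1],
    [[0,0,0.058],[0.008,-0.006,0.002],1],
    [[0,0,0.059],[0.008,-0.006,0.002],1],
    [[0,0,0.058],[0.008,-0.007,0.002],1],
    [[0,0,0.059],[0.007,-0.007,0.002],1],
    [[0,0,0.058],[0.007,-0.007,0.002],1],
    [[0,0,0.058],[0.006,-0.008,0.002],1],
  ],
)

```text
t: 27.1
ee_pos: [0.5424, 0.1038, 0.139]
tcp_rot: [[0.868, 0.496, 0.001], [0.496, -0.868, -0.001], [-0.0, 0.002, -1.0]]
force: [-0.1, 0.1, -2.0]
grip_width: 0.0639
```

Call:
send_rows(
  steps=[
    [[0,0,0.059],[0.006,-0.008,0.002],1],
    [[0,0,0.058],[0.006,-0.009,0.002],1],
    [[0,0,0.059],[0.005,-0.009,0.002],1],
    [[0,0,0.058],[0.005,-0.009,0.002],1],
    [[0,0,0.059],[0.004,-0.009,0.002],1],
    [[0,0,0.058],[0.003,-0.01,0.002],1],
    [[0,0,0.058],[0.003,-0.01,0.002],1],
    [[0,0,0.059],[0.002,-0.01,0.002],1],
  ],
)

```text
t: 27.9
ee_pos: [0.5519, 0.1854, 0.1229]
tcp_rot: [[0.999, 0.051, 0.0], [0.051, -0.999, -0.001], [0.0, 0.002, -1.0]]
force: [0.2, -0.3, -1.5]
grip_width: 0.064
```

```bash
python3 - <<'E'
from pour import *
o=np.array([.552,.187,.052]);p,R,_=scoopTCP(o,3,0,g=G,flip=1)
rows([(p+[0,0,.03],R,8),(p+[0,0,.002],R,8)],c=1); print(sense()['ee_pos'])
E
```

```text
[[[0.0, -0.0, -0.0], [0.0, -0.0002, 0.0083], 1], [[0.0, -0.0, -0.0], [0.0, -0.0002, 0.0083], 1], [[0.001, -0.0, -0.001], [0.0, -0.0002, 0.0083], 1], [[-0.0, -0.0, 0.0], [0.0001, -0.0002, 0.0083], 1], [[-0.0, -0.0, -0.0], [-0.0, -0.0002, 0.0083], 1], [[0.0, -0.0, -0.0], [-0.0, -0.0002, 0.0084], 1], [[0.0, -0.0, -0.0], [0.0, -0.0002, 0.0083], 1], [[0.001, -0.0, -0.001], [0.0, -0.0002, 0.0083], 1]]
[[[-0.0, -0.0, 0.0], [0.0, 0.0, 0.0035], 1], [[-0.0, -0.0, 0.0], [0.0, 0.0, 0.0035], 1], [[-0.0, -0.0, 0.0], [0.0, 0.0, 0.0035], 1], [[-0.0, -0.0, 0.0], [0.0, 0.0, 0.0035], 1], [[-0.0, -0.0, 0.0], [0.0, 0.0, 0.0035], 1], [[-0.0, -0.0, 0.0], [0.0, 0.0, 0.0035], 1], [[-0.0, -0.0, 0.0], [0.0, 0.0, 0.0035], 1], [[-0.0, -0.0, 0.0], [0.0, 0.0, 0.0035], 1]]
end [0.552  0.187  0.0284] max 0.00840238061504 0.001414213562373095
[0.5519 0.1854 0.1229]
```

Call:
send_rows(
  steps=[
    [[0.002,0,0],[0,0,0.008],1],
    [[0,0,0],[0,0,0.008],1],
    [[0,0,0],[0,0,0.008],1],
    [[0,0,0],[0,0,0.009],1],
    [[0,0,0],[0,-0.001,0.008],1],
    [[0,0,0],[0,0,0.009],1],
    [[0,0,0],[0,0,0.008],1],
    [[0,0,0],[0,0,0.008],1],
  ],
)

```text
t: 28.7
ee_pos: [0.5522, 0.1865, 0.0561]
tcp_rot: [[0.999, 0.052, 0.001], [0.052, -0.999, 0.001], [0.001, -0.0, -1.0]]
force: [0.2, -0.2, -2.2]
grip_width: 0.0638
```

Call:
send_rows(
  steps=[
    [[0,0,0],[0,0,0.004],1],
    [[0,0,0],[0,0,0.004],1],
    [[0,0,0],[0,0,0.004],1],
    [[0,0,0],[0,0,0.004],1],
    [[0,0,0],[0,0,0.003],1],
    [[0,0,0],[0,0,0.003],1],
    [[0,0,0],[0,0,0.003],1],
    [[0,0,0],[0,0,0.002],1],
  ],
)

```text
t: 29.5
ee_pos: [0.5522, 0.1865, 0.0296]
tcp_rot: [[0.999, 0.051, 0.001], [0.051, -0.999, 0.001], [0.001, -0.0, -1.0]]
force: [-0.2, -0.2, -2.2]
grip_width: 0.0635
```

Still unloaded, so it's about 3 mm above the pan. Lowering gently.

Call:
send_rows(
  steps=[
    [[0,0,0],[0,0,0.001],1],
    [[0,0,0],[0,0,0.001],1],
    [[0,0,0],[0,0,0.001],1],
    [[0,0,0],[0,0,0],1],
    [[0,0,0],[0,0,0],1],
    [[0,0,0],[0,0,0],1],
    [[0,0,0],[0,0,0],1],
    [[0,0,0],[0,0,0],1],
  ],
)

```text
t: 30.3
ee_pos: [0.5523, 0.1866, 0.027]
tcp_rot: [[0.999, 0.051, 0.001], [0.051, -0.999, 0.001], [0.001, -0.001, -1.0]]
force: [0.1, 1.0, -1.4]
grip_width: 0.0636
```

Call:
send_rows(
  steps=[
    [[0,0,0],[0,0,0.0005],1],
    [[0,0,0],[0,0,0.0005],1],
    [[0,0,0],[0,0,0],1],
    [[0,0,0],[0,0,0],0.25],
    [[0,0,0],[0,0,0],0.15],
    [[0,0,0],[0,0,0],0],
    [[0,0,0],[0,0,0],0],
    [[0,0,0],[0,0,0],0],
  ],
)

```text
t: 31.1
ee_pos: [0.5523, 0.1865, 0.0258]
tcp_rot: [[0.999, 0.051, 0.001], [0.051, -0.999, 0.001], [0.001, -0.0, -1.0]]
force: [0.4, 0.2, -0.2]
grip_width: 0.0875
```

Call:
send_rows(
  steps=[
    [[0,0,0],[0,0,0],0],
    [[0,0,0],[0,0,-0.01],0],
    [[0,0,0],[0,0,-0.015],0],
    [[0,0,0],[0,0,-0.02],0],
    [[0,0,0],[0,0,-0.03],0],
    [[0,0,0],[0,0,-0.03],0],
    [[0,0,0],[0,0,-0.03],0],
    [[0,0,0],[0,0,-0.03],0],
  ],
)

```text
t: 31.9
ee_pos: [0.5522, 0.1865, 0.1937]
tcp_rot: [[0.999, 0.051, 0.003], [0.051, -0.999, 0.001], [0.003, -0.001, -1.0]]
force: [1.0, 0.8, -1.4]
grip_width: 0.0874
```

```bash
python3 - <<'E'
from pour import *
s=snap('side','side14.png');t=snap('top','top14.png');print(sense()['ee_pos'])
cv2.imwrite('pics/c14.png',np.hstack([cv2.convertScaleAbs(cv2.resize(s['pixels'][175:275,190:290,::-1],None,fx=4,fy=4,interpolation=2),alpha=1.4),cv2.resize(t['pixels'][165:265,160:260,::-1],None,fx=4,fy=4,interpolation=2)]))
cv2.imwrite('pics/b14.png',cv2.resize(t['pixels'][165:265,285:415,::-1],None,fx=6,fy=6,interpolation=2))
E
```

```text
[0.5551 0.1874 0.1968]
```

View pics/c14.png

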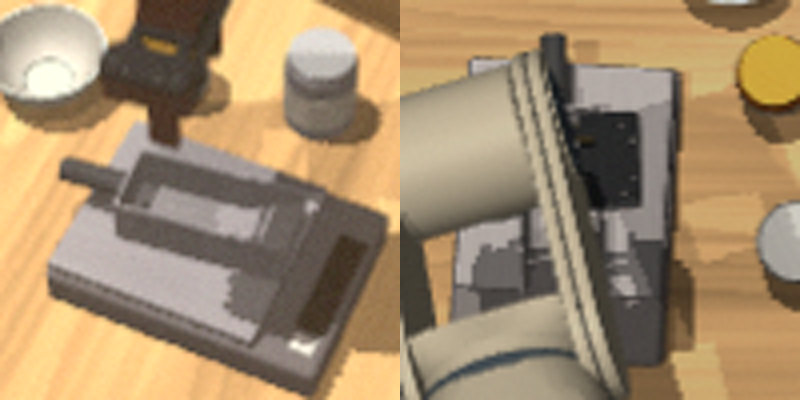

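View pics/b14.png

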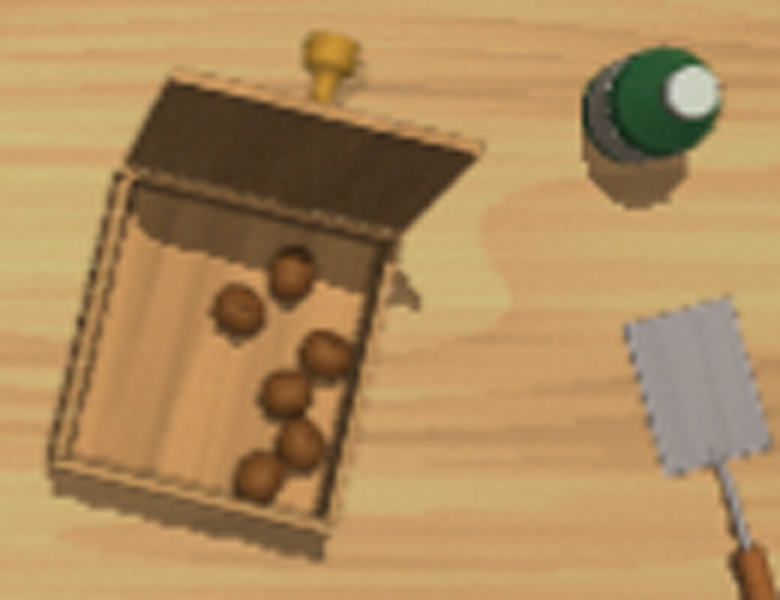

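```bash
cat > lid.py <<'E'
from pour import *
OFF=.031
RL=scoopTCP([0,0,0],-13.3+90,0,flip=1)[1]
def C(a,rho=.150,y=.055,extra=0.):
    x=.085-rho*np.cos(a)+(.008+extra)*np.sin(a); z=.06+rho*np.sin(a)+(.008+extra)*np.cos(a)
    return np.array([*box(x+.0135,y),z-OFF])
E
python3 - <<'E'
from lid import *
t=snapshot('top')
for p in[(172,72),(327,110),(482,148)]:
  W=plane(t,(p[0]+.5)/6-.5+285,(p[1]+.5)/6-.5+165,.221); d=W[:2]-BC; c,s=np.cos(BY),np.sin(BY); print(W,'box',c*d[0]+s*d[1],-s*d[0]+c*d[1])
q=sense()['joint_positions']
for a in(1.88,1.5,1,.5,0): p=C(a);q,e=ik(p,RL,q);print(a,p,q,e)
up=np.array([*box(.20,.055),.27]); dn=np.array([*box(.20,.055),C(1.75)[2]]); print(C(1.88))
rows([(np.array([.56,.0,.30]),scoopTCP([0,0,0],60,0,flip=1)[1],10),(up,RL,6),(dn,RL,8)],c=1)
E
```

```text
[ 0.6487 -0.1671  0.221 ] box 0.12301233634214287 0.07835005171387743
[ 0.6309 -0.2445  0.221 ] box 0.12345571038873492 -0.0011732928464384708
[ 0.613  -0.3222  0.221 ] box 0.12394313752419649 -0.08086004821631763
1.88 [ 0.6713 -0.1964  0.1695] [-0.3016  0.5483  1.462   0.      1.1313 -0.0695] 6.016440951641376e-14
1.5 [ 0.617  -0.1835  0.1792] [-0.3076  0.4569  1.5911 -0.      1.0937 -0.0755] 4.953779164467225e-13
1 [ 0.5472 -0.167   0.1595] [-0.3171  0.3777  1.7694 -0.      0.9944 -0.0849] 8.732705241551297e-10
0.5 [ 0.4951 -0.1547  0.1079] [-0.3258  0.379   1.9201 -0.      0.8424 -0.0937] 5.505649199473982e-09
0 [ 0.4735 -0.1496  0.037 ] [-0.33    0.4754  2.     -0.      0.6662 -0.0979] 7.169972978900791e-10
[ 0.6713 -0.1964  0.1695]
[[[0.0, -0.001, -0.1], [-0.0003, 0.0187, -0.0106], 1], [[0.0, -0.0, -0.099], [-0.0021, 0.0186, -0.0106], 1], [[0.0, -0.001, -0.1], [-0.004, 0.0182, -0.0106], 1], [[0.001, -0.001, -0.099], [-0.0057, 0.0178, -0.0106], 1], [[-0.0, -0.001, -0.1], [-0.0076, 0.0171, -0.0106], 1], [[-0.0, -0.0, -0.099], [-0.0092, 0.0163, -0.0106], 1], [[0.0, -0.001, -0.1], [
[... 261 characters left out ...]
, -0.048], [-0.0187, 0.0393, 0.005], 1], [[-0.0, -0.0, -0.049], [-0.0206, 0.0383, 0.0049], 1], [[-0.0, -0.0, -0.048], [-0.0224, 0.0373, 0.005], 1], [[-0.0, -0.0, -0.049], [-0.0242, 0.0362, 0.005], 1], [[-0.0, -0.0, -0.048], [-0.0259, 0.0349, 0.005], 1]]
[[[-0.0, -0.0, -0.0], [-0.0, 0.0, 0.0119], 1], [[-0.0, -0.0, -0.0], [-0.0, 0.0, 0.0118], 1], [[-0.0, -0.0, -0.0], [-0.0, 0.0, 0.0119], 1], [[-0.0, -0.0, -0.0], [-0.0, 0.0, 0.0118], 1], [[-0.0, -0.0, -0.0], [-0.0, 0.0, 0.0119], 1], [[-0.0, -0.0, -0.0], [-0.0, 0.0, 0.0118], 1], [[-0.0, -0.0, -0.0], [-0.0, 0.0, 0.0119], 1], [[-0.0, -0.0, -0.0], [-0.0001, 0.0, 0.0118], 1]]
end [ 0.7183 -0.2075  0.1752] max 0.043830126625415994 0.10000499987500626
```

Call:
send_rows(
  steps=[
    [[0,0,-0.1],[0,0.019,-0.011],1],
    [[0,0,-0.1],[-0.002,0.019,-0.011],1],
    [[0,0,-0.1],[-0.004,0.018,-0.011],1],
    [[0,0,-0.1],[-0.006,0.018,-0.011],1],
    [[0,0,-0.1],[-0.008,0.017,-0.011],1],
    [[0,0,-0.1],[-0.009,0.016,-0.01],1],
    [[0,0,-0.1],[-0.011,0.015,-0.01],1],
    [[0,0,-0.1],[-0.012,0.014,-0.01],1],
  ],
)

```text
t: 32.85
ee_pos: [0.5562, 0.036, 0.2754]
tcp_rot: [[0.656, 0.755, -0.001], [0.755, -0.656, 0.0], [-0.0, -0.001, -1.0]]
force: [0.8, -0.1, 0.5]
grip_width: 0.0271
```

Call:
send_rows(
  steps=[
    [[0,0,-0.1],[-0.014,0.013,-0.01],1],
    [[0,0,-0.1],[-0.015,0.011,-0.01],1],
    [[0,0,-0.049],[-0.017,0.04,0.005],1],
    [[0,0,-0.048],[-0.019,0.039,0.005],1],
    [[0,0,-0.049],[-0.021,0.038,0.005],1],
    [[0,0,-0.048],[-0.022,0.037,0.005],1],
    [[0,0,-0.049],[-0.024,0.036,0.005],1],
    [[0,0,-0.048],[-0.026,0.035,0.005],1],
  ],
)

```text
t: 33.65
ee_pos: [0.716, -0.2089, 0.2644]
tcp_rot: [[0.224, 0.974, -0.001], [0.974, -0.224, 0.001], [0.001, -0.001, -1.0]]
force: [0.2, 0.3, 0.4]
grip_width: 0.0004
```

```bash
python3 look.py 15; python3 - <<'E'
from lid import *
dn=np.array([*box(.20,.055),C(1.75)[2]])
rows([(dn,RL,8)],c=1)
E
```

```text
33.75 [ 0.7166 -0.2117  0.2622] [-0.0166 -0.8036 -0.4036] 0.00016193081403294724
o [ 0.7166 -0.2117  0.2878] lip [ 0.695  -0.3042  0.3228] tilt 0.11580523597063627
[[[-0.0, -0.0, 0.0], [0.0006, 0.0001, 0.0109], 1], [[-0.001, -0.0, 0.0], [0.0005, 0.0001, 0.0109], 1], [[0.0, -0.0, 0.001], [0.0006, 0.0001, 0.0109], 1], [[-0.0, -0.0, -0.0], [0.0005, 0.0001, 0.0108], 1], [[-0.0, -0.0, 0.0], [0.0006, 0.0001, 0.0109], 1], [[-0.001, -0.0, 0.0], [0.0006, 0.0001, 0.0109], 1], [[0.0, -0.0, 0.0], [0.0005, 0.0001, 0.0109], 1], [[-0.0, -0.0, 0.001], [0.0006, 0.0001, 0.0109], 1]]
end [ 0.7183 -0.2075  0.1751] max 0.010916959283610065 0.001
```

View pics/c15.png

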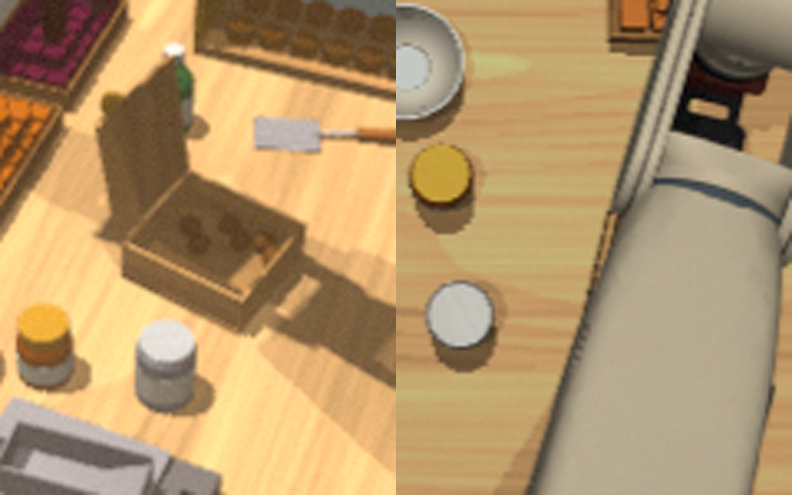

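Call:
send_rows(
  steps=[
    [[0,0,0],[0.001,0,0.012],1],
    [[0,0,0],[0.001,0,0.012],1],
    [[0,0,0],[0,0,0.012],1],
    [[0,0,0],[0.001,0,0.012],1],
    [[0,0,0],[0,0,0.012],1],
    [[0,0,0],[0.001,0,0.012],1],
    [[0,0,0],[0,0,0.012],1],
    [[0,0,0],[0,0,0.012],1],
  ],
)

```text
t: 34.55
ee_pos: [0.7169, -0.2036, 0.1688]
tcp_rot: [[0.226, 0.974, 0.001], [0.974, -0.226, 0.001], [0.001, 0.001, -1.0]]
force: [0.5, -0.3, -0.3]
grip_width: 0.0004
```

```bash
python3 - <<'E'
from lid import *
s=snap('side','side16.png');t=snap('top','top16.png')
cv2.imwrite('pics/c16.png',cv2.convertScaleAbs(cv2.resize(s['pixels'][60:160,215:325,::-1],None,fx=6,fy=6,interpolation=2),alpha=1.5))
print(sense()['ee_pos'],sense()['force'])
r=.14
w=[(C(1.80,r,extra=.002),RL,4)]
for a in np.arange(1.65,-.01,-.11): w.append((C(a,r),RL,1 if a>.0 else 1))
w.append((C(0,r)-[0,0,.004],RL,2))
rows(w,c=1)
E
```

```text
[ 0.7156 -0.2034  0.1672] [ 0.7783 -0.349   0.1466]
[[[-0.001, -0.0, 0.001], [-0.0008, -0.0141, 0.0011], 1], [[-0.0, -0.001, 0.001], [-0.0008, -0.0141, 0.001], 1], [[-0.001, 0.0, 0.001], [-0.0008, -0.0141, 0.0011], 1], [[-0.001, -0.0, 0.001], [-0.0009, -0.0141, 0.0011], 1], [[0.0, -0.0, -0.0], [0.0, -0.0225, -0.0049], 1], [[0.0, -0.0, -0.0], [0.0, -0.0154, -0.0013], 1], [[0.0, -0.0, -0.0], [0.0, -0.0154, 0.0005], 1], [[0.0, -0.0, -0.0], [0.0, -0.0153, 0.0021], 1]]
[[[0.0, -0.0, -0.0], [0.0, -0.0149, 0.0038], 1], [[0.0, -0.0, -0.0], [0.0, -0.0145, 0.0054], 1], [[0.0, -0.0, -0.0], [0.0, -0.0137, 0.007], 1], [[0.0, -0.0, -0.0], [0.0, -0.0129, 0.0084], 1], [[0.0, -0.0, -0.0], [0.0, -0.0119, 0.0098], 1], [[0.0, -0.0, -0.0], [0.0, -0.0108, 0.011], 1], [[0.0, -0.0, -0.0], [0.0, -0.0095, 0.0122], 1], [[0.0, -0.0, -0.0], [-0.0, -0.0081, 0.0131], 1]]
[[[0.0, -0.0, -0.0], [-0.0, -0.0066, 0.0139], 1], [[0.0, -0.0, -0.0], [-0.0, -0.005, 0.0146], 1], [[0.0, -0.0, -0.0], [-0.0, -0.0034, 0.015], 1], [[0.0, -0.0, -0.0], [-0.0, -0.0017, 0.0154], 1], [[0.0, -0.0, -0.0], [-0.0, -0.0, 0.002], 1], [[0.0, -0.0, -0.0], [-0.0, -0.0, 0.002], 1]]
end [ 0.4833 -0.1519  0.033 ] max 0.023027375013231533 0.001414213562373095
```

View pics/c16.png

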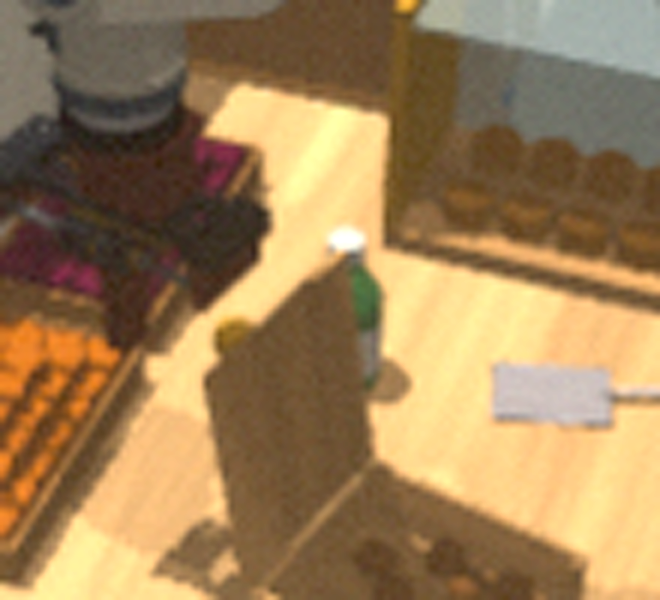

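```bash
python3 - <<'E'
from lid import *
s=snapshot('side');p=np.array(sense()['ee_pos'])
for d in(0,.02,.031,.04): print(d,(proj(s,p+[0,0,d])-[215,60])*6)
E
```

```text
0 [127.2482 387.9581]
0.02 [126.4924 364.2266]
0.031 [126.0709 350.9849]
0.04 [125.7229 340.049 ]
```

Call:
send_rows(
  steps=[
    [[0,0,0],[0,-0.014,0.001],1],
    [[0,0,0],[-0.001,-0.014,0.001],1],
    [[0,0,0],[-0.001,-0.014,0.001],1],
    [[0,0,0],[-0.001,-0.014,0.001],1],
    [[0,0,0],[0,-0.008,0.001],1],
    [[0,0,0],[0,-0.008,0],1],
    [[0,0,0],[0,-0.008,0],1],
    [[0,0,0],[0,0,0],1],
  ],
)

```text
t: 35.5
ee_pos: [0.6377, -0.1883, 0.1651]
tcp_rot: [[0.226, 0.974, 0.001], [0.974, -0.226, 0.001], [0.001, 0.001, -1.0]]
force: [-0.9, 1.1, -0.6]
grip_width: 0.0008
```

```bash
python3 - <<'E'
from lid import *
s=snap('side','side17.png')
cv2.imwrite('pics/c17.png',cv2.convertScaleAbs(cv2.resize(s['pixels'][60:160,215:325,::-1],None,fx=6,fy=6,interpolation=2),alpha=1.5))
p=np.array(sense()['ee_pos']);d=p[:2]-BC;c,sn=np.cos(BY),np.sin(BY);print(p,'box',c*d[0]+sn*d[1],-sn*d[0]+c*d[1])
E
```

```text
[ 0.6379 -0.1884  0.1648] box 0.11737124648312022 0.05511670344326001
```

View pics/c17.png

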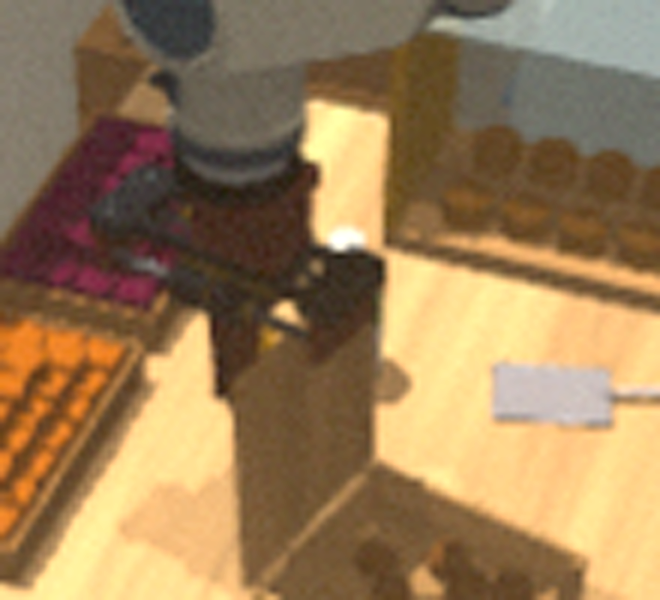

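```bash
python3 - <<'E'
from lid import *
r=.142
w=[]
for a in np.linspace(1.55,0,22): w.append((C(a,r),RL,1))
w.append((C(0,r)-[0,0,.003],RL,2))
rows(w,c=1)
E
```

```text
[[[0.0, -0.001, 0.004], [-0.0001, -0.0138, -0.0063], 1], [[0.0, 0.0, -0.0], [0.0, -0.0105, 0.0], 1], [[0.0, 0.0, -0.0], [0.0, -0.0105, 0.0008], 1], [[0.0, 0.0, -0.0], [0.0, -0.0104, 0.0016], 1], [[0.0, 0.0, -0.0], [0.0, -0.0102, 0.0023], 1], [[0.0, 0.0, -0.0], [0.0, -0.01, 0.003], 1], [[0.0, 0.0, -0.0], [0.0, -0.0098, 0.0038], 1], [[0.0, 0.0, -0.0], [0.0, -0.0095, 0.0045], 1]]
[[[0.0, 0.0, -0.0], [0.0, -0.0091, 0.0052], 1], [[0.0, 0.0, -0.0], [0.0, -0.0087, 0.0059], 1], [[0.0, 0.0, -0.0], [0.0, -0.0083, 0.0065], 1], [[0.0, 0.0, -0.0], [0.0, -0.0077, 0.007], 1], [[0.0, 0.0, -0.0], [0.0, -0.0073, 0.0077], 1], [[0.0, 0.0, -0.0], [0.0, -0.0066, 0.0081], 1], [[0.0, 0.0, -0.0], [0.0, -0.006, 0.0086], 1], [[0.0, 0.0, -0.0], [0.0, -0.0054, 0.009], 1]]
[[[0.0, 0.0, -0.0], [0.0, -0.0047, 0.0094], 1], [[0.0, 0.0, -0.0], [0.0, -0.0039, 0.0097], 1], [[0.0, 0.0, -0.0], [0.0, -0.0033, 0.01], 1], [[0.0, 0.0, -0.0], [0.0, -0.0025, 0.0102], 1], [[0.0, 0.0, -0.0], [0.0, -0.0017, 0.0103], 1], [[0.0, 0.0, -0.0], [0.0, -0.001, 0.0105], 1], [[0.0, 0.0, -0.0], [0.0, -0.0, 0.0015], 1], [[0.0, 0.0, -0.0], [0.0, -0.0, 0.0015], 1]]
end [ 0.4813 -0.1515  0.034 ] max 0.015170365849247011 0.00412310562561766
```

Call:
send_rows(
  steps=[
    [[0,0,0.004],[0,-0.013,-0.006],1],
    [[0,0,0],[0,-0.011,0],1],
    [[0,0,0],[0,-0.011,0.001],1],
    [[0,0,0],[0,-0.01,0.002],1],
    [[0,0,0],[0,-0.01,0.002],1],
    [[0,0,0],[0,-0.01,0.003],1],
    [[0,0,0],[0,-0.01,0.004],1],
    [[0,0,0],[0,-0.01,0.004],1],
  ],
)

```text
t: 36.35
ee_pos: [0.5546, -0.1688, 0.1542]
tcp_rot: [[0.23, 0.973, 0.001], [0.973, -0.23, 0.001], [0.001, 0.001, -1.0]]
force: [-0.4, -0.8, -0.5]
grip_width: 0.0004
```

Call:
send_rows(
  steps=[
    [[0,0,0],[0,-0.009,0.005],1],
    [[0,0,0],[0,-0.009,0.006],1],
    [[0,0,0],[0,-0.008,0.007],1],
    [[0,0,0],[0,-0.008,0.007],1],
    [[0,0,0],[0,-0.007,0.008],1],
    [[0,0,0],[0,-0.007,0.008],1],
    [[0,0,0],[0,-0.006,0.009],1],
    [[0,0,0],[0,-0.005,0.009],1],
  ],
)

```text
t: 37.15
ee_pos: [0.4976, -0.1552, 0.0948]
tcp_rot: [[0.23, 0.973, 0.001], [0.973, -0.23, 0.001], [0.001, 0.001, -1.0]]
force: [0.3, -0.8, 1.0]
grip_width: 0.0004
```

```bash
python3 - <<'E'
from lid import *
s=snap('side','side18.png');print(sense()['ee_pos'],sense()['force'])
cv2.imwrite('pics/c18.png',cv2.convertScaleAbs(cv2.resize(s['pixels'][80:180,215:325,::-1],None,fx=6,fy=6,interpolation=2),alpha=1.5))
w=[]
for a in np.linspace(.44,0,6): w.append((C(a,.142),RL,1))
rows(w,c=1)
E
```

```text
[ 0.4959 -0.1547  0.0934] [-0.6893  0.7732 -1.3353]
[[[-0.002, -0.001, -0.0], [-0.0002, 0.002, -0.0034], 1], [[-0.0, -0.0, -0.0], [-0.0001, -0.0055, 0.0113], 1], [[-0.0, -0.0, -0.0], [0.0, -0.0044, 0.0117], 1], [[-0.0, -0.0, -0.0], [0.0, -0.0034, 0.012], 1], [[-0.0, -0.0, -0.0], [0.0, -0.0024, 0.0123], 1], [[-0.0, -0.0, -0.0], [0.0, -0.0012, 0.0125], 1]]
end [ 0.4813 -0.1515  0.037 ] max 0.012567816039392046 0.0022360679774997894
```

View pics/c18.png

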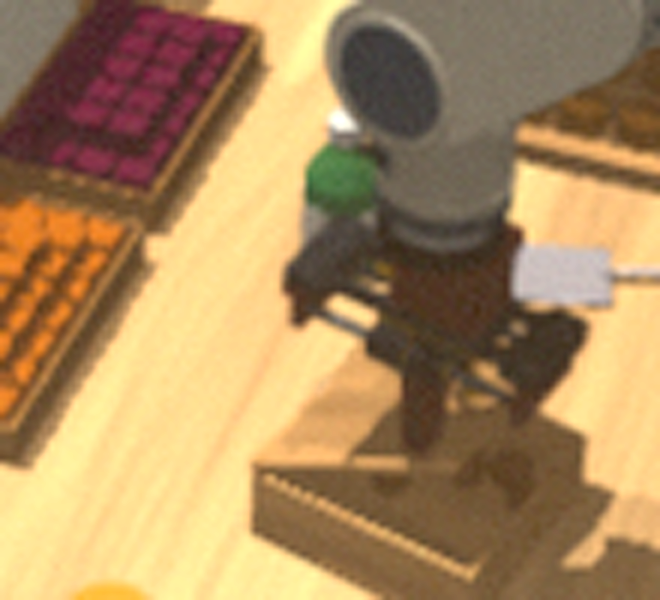

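Call:
send_rows(
  steps=[
    [[0,0,0],[0,-0.005,0.009],1],
    [[0,0,0],[0,-0.004,0.01],1],
    [[0,0,0],[0,-0.003,0.01],1],
    [[0,0,0],[0,-0.002,0.01],1],
    [[0,0,0],[0,-0.001,0.01],1],
    [[0,0,0],[0,0,0.005],1],
    [[0,0,0],[0,0,0.003],1],
    [[0,0,0],[0,0,0],1],
  ],
)

```text
t: 38.0
ee_pos: [0.4837, -0.1519, 0.0382]
tcp_rot: [[0.23, 0.973, 0.001], [0.973, -0.23, 0.001], [0.001, 0.001, -1.0]]
force: [0.4, -0.1, 0.1]
grip_width: 0.0006
```

```bash
python3 - <<'E'
from lid import *
s=snap('side','side19.png');print(sense()['ee_pos'],sense()['force'])
cv2.imwrite('pics/c19.png',cv2.convertScaleAbs(cv2.resize(s['pixels'][80:180,215:325,::-1],None,fx=6,fy=6,interpolation=2),alpha=1.5))
E
```

```text
[ 0.484  -0.1519  0.0386] [ 0.5841  0.5959 -0.8166]
```

View pics/c19.png

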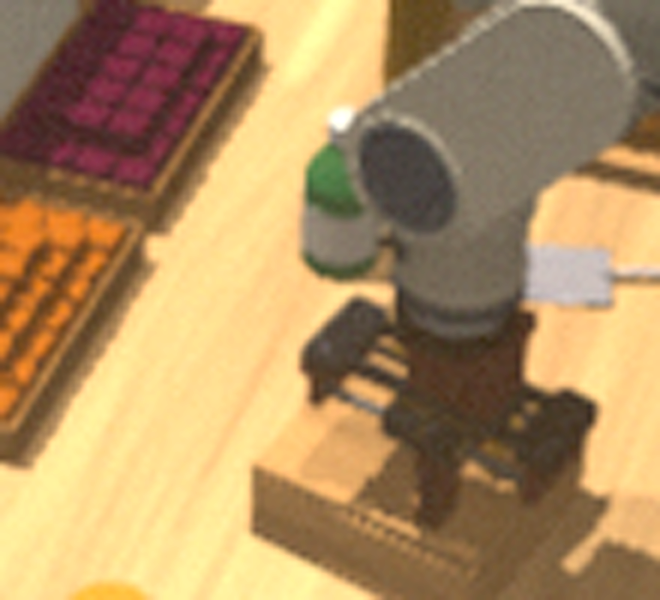

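Call:
send_rows(
  steps=[
    [[0,0,0],[0,0,0.001],1],
    [[0,0,0],[0,0,0.001],1],
    [[0,0,0],[0,0,0.001],1],
    [[0,0,0],[0,0,0.001],1],
    [[0,0,0],[0,0,0.001],1],
    [[0,0,0],[0,0,0.001],1],
    [[0,0,0],[0,0,0],1],
    [[0,0,0],[0,0,0],1],
  ],
)

```text
t: 38.85
ee_pos: [0.4836, -0.1518, 0.0325]
tcp_rot: [[0.23, 0.973, 0.001], [0.973, -0.23, 0.001], [0.001, 0.001, -1.0]]
force: [-0.3, 1.1, 1.0]
grip_width: 0.0003
```

Call:
send_rows(
  steps=[
    [[0,0,0],[0,0,0.001],1],
    [[0,0,0],[0,0,0.001],1],
    [[0,0,0],[0,0,0.001],1],
    [[0,0,0],[0,0,0.001],1],
    [[0,0,0],[0,0,0],1],
    [[0,0,0],[0,0,0],1],
    [[0,0,0],[0,0,0],1],
    [[0,0,0],[0,0,0],1],
  ],
)

```text
t: 39.65
ee_pos: [0.4837, -0.1519, 0.0309]
tcp_rot: [[0.23, 0.973, 0.001], [0.973, -0.23, 0.0], [0.001, 0.001, -1.0]]
force: [-9.0, 3.3, 31.3]
grip_width: 0.0005
```

Hard stop at 31 N, so the lid is on its rim. I'll back off and look.

Call:
send_rows(
  steps=[
    [[0,0,0],[0,0,-0.002],1],
    [[0,0,0],[0,0,-0.005],1],
    [[0,0,0],[0,0,-0.015],1],
    [[0,0,0],[0,0,-0.03],1],
    [[0,0,0],[0,0,-0.04],1],
    [[0,0,0],[0,0,-0.04],1],
    [[0,0,0],[0.04,0,-0.02],1],
    [[0,0,0],[0.045,0,0],1],
  ],
)

```text
t: 40.45
ee_pos: [0.5055, -0.0697, 0.1842]
tcp_rot: [[0.233, 0.972, 0.008], [0.972, -0.233, -0.001], [0.001, 0.008, -1.0]]
force: [0.9, -0.8, -0.3]
grip_width: 0.0006
```

Call:
send_rows(
  steps=[
    [[0,0,0],[0.045,0,-0.01],1],
    [[0,0,0],[0.045,0,0],1],
    [[0,0,0],[0.02,0.02,0],1],
    [[0,0,0],[0,-0.045,0],1],
    [[0,0,0],[0,-0.045,0],1],
    [[0,0,0],[0,-0.04,0],1],
    [[0,0,0],[0,0,0],1],
    [[0,0,0],[0,0,0],1],
  ],
)

```text
t: 41.25
ee_pos: [0.4216, 0.0633, 0.191]
tcp_rot: [[0.229, 0.973, 0.002], [0.973, -0.229, 0.001], [0.001, 0.002, -1.0]]
force: [0.3, 0.1, -0.5]
grip_width: 0.0005
```

```bash
python3 - <<'E'
from lid import *
s=snap('side','side20.png');t=snap('top','top20.png');print(sense()['t'],sense()['ee_pos'],sense()['force'])
cv2.imwrite('pics/c20.png',cv2.convertScaleAbs(cv2.resize(s['pixels'][100:200,215:325,::-1],None,fx=6,fy=6,interpolation=2),alpha=1.5))
cv2.imwrite('pics/t20.png',cv2.resize(t['pixels'][130:275,160:420,::-1],None,fx=3,fy=3,interpolation=2))
cv2.imwrite('pics/s20.png',s['pixels'][:,:,::-1])
E
```

```text
41.35 [0.423  0.0631 0.1912] [ 1.0509 -0.7985  0.7043]
```

View pics/c20.png

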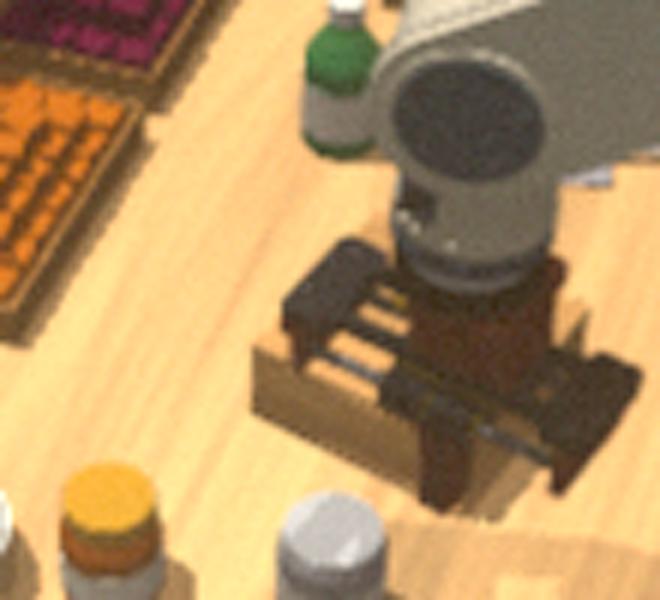

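View pics/t20.png

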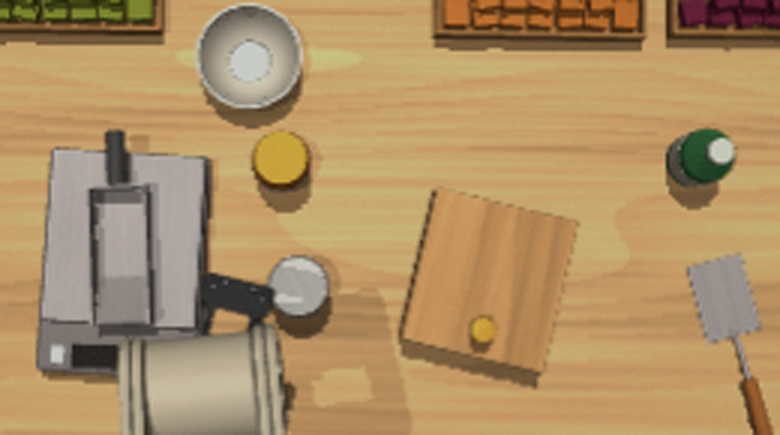

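View pics/s20.png

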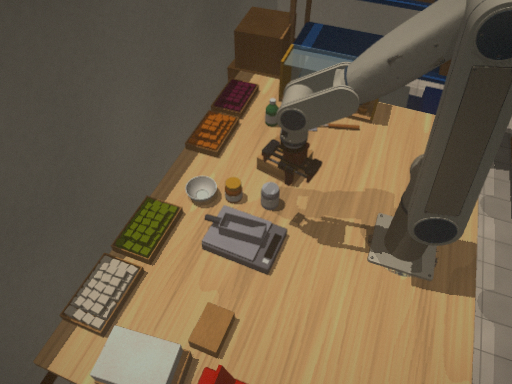

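Call:
send_rows(
  steps=[
    [[0,0,0],[0.038,-0.028,-0.005],1],
    [[0,0,0],[0.038,-0.028,-0.005],1],
    [[0,0,0],[0.038,-0.028,-0.005],1],
    [[0,0,0],[0.038,-0.028,-0.005],1],
    [[0,0,0],[0.038,-0.028,0],1],
    [[0,0,0],[0.038,-0.028,0],1],
    [[0,0,0],[0.038,-0.028,0],1],
    [[0,0,0],[0,0,0],1],
  ],
)

```text
t: 42.15
ee_pos: [0.2915, 0.3723, 0.2109]
tcp_rot: [[0.226, 0.974, 0.002], [0.974, -0.226, 0.003], [0.003, 0.001, -1.0]]
force: [-0.3, 0.4, -0.4]
grip_width: 0.0007
```

```bash
python3 - <<'E'
from lid import *
s=snap('side','side21.png');t=snap('top','top21.png');print(sense()['t'],sense()['ee_pos'])
cv2.imwrite('pics/c21.png',cv2.convertScaleAbs(cv2.resize(s['pixels'][120:200,235:335,::-1],None,fx=7,fy=7,interpolation=2),alpha=1.5))
cv2.imwrite('pics/t21.png',cv2.resize(t['pixels'][165:265,160:290,::-1],None,fx=6,fy=6,interpolation=2))
# predicted free edge corners & knob when shut
for a in(0,.1):
  for y in(.08,-.08):
    x=.085-.17*np.cos(a)+.008*np.sin(a);z=.06+.17*np.sin(a)+.008*np.cos(a);print(a,y,(proj(s,[*box(x,y),z])-[235,120])*7+3)
  x=.085-.14*np.cos(a)+.043*np.sin(a);z=.06+.14*np.sin(a)+.043*np.cos(a);print('knob',a,(proj(s,[*box(x,0),z])-[235,120])*7+3)
E
```

```text
42.25 [0.2922 0.3681 0.2104]
0 0.08 [412.0914 391.7938]
0 -0.08 [553.698  223.2281]
knob 0 [444.0409 239.1053]
0.1 0.08 [411.9847 369.3751]
0.1 -0.08 [554.6291 200.7773]
knob 0.1 [438.4164 217.6652]
```

View pics/c21.png

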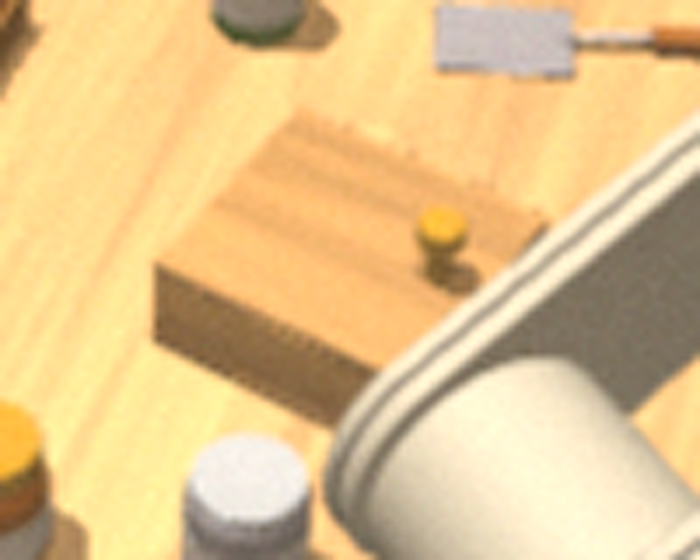

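View pics/t21.png

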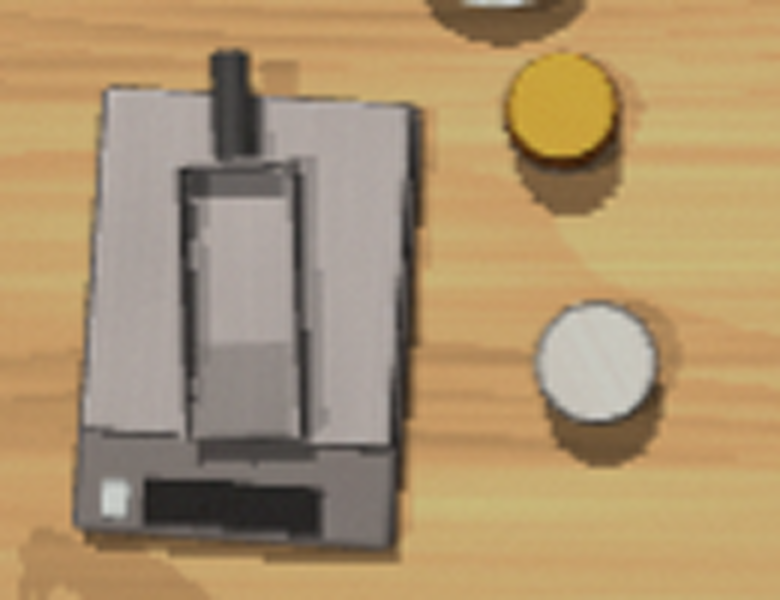

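```bash
python3 - <<'E'
from lid import *
s=snapshot('side');t=snapshot('top')
for a in(0,.05,.1):
  for nm,L,y,h in[('hingeL',0,.08,.008),('hingeR',0,-.08,.008),('mid130L',.13,.08,.008),('freeR',.17,-.08,.008),('freeL',.17,.08,.008),('knob',.14,0,.043)]:
    x=.085-L*np.cos(a)+h*np.sin(a);z=.06+L*np.sin(a)+h*np.cos(a);W=[*box(x,y),z];print(a,nm,(proj(s,W)-[235,120])*7+3,'top',proj(t,W))
im=cv2.resize(t['pixels'][180:270,285:370,::-1],None,fx=6.5,fy=6.5,interpolation=2);cv2.imwrite('pics/tl.png',im)
E
```

```text
0 hingeL [153.6206 266.0067] top [304.9416 192.1626]
0 hingeR [303.3466 110.0642] top [352.0755 203.9983]
0 mid130L [349.4318 361.284 ] top [295.4794 230.5833]
0 freeR [553.698  223.2281] top [339.9678 254.3667]
0 freeL [412.0914 391.7938] top [292.5409 242.4696]
0 knob [444.0409 239.1053] top [319.764  239.8167]
0.05 hingeL [153.0361 265.735 ] top [304.9702 192.0452]
0.05 hingeR [302.7784 109.8207] top [352.1031 203.8807]
0.05 mid130L [349.3133 352.7779] top [295.668  230.4366]
0.05 freeR [554.491  212.1643] top [340.437  254.3344]
0.05 freeL [412.3776 380.7654] top [292.7639 242.3761]
0.05 knob [441.5153 228.4567] top [320.204  239.1707]
0.1 hingeL [152.4527 265.489 ] top [304.9981 191.9285]
0.1 hingeR [302.21   109.6028] top [352.1294 203.7636]
0.1 mid130L [348.6846 344.0222] top [295.8812 230.1919]
0.1 freeR [554.6291 200.7773] top [340.9398 254.1738]
0.1 freeL [411.9847 369.3751] top [293.0198 242.1539]
0.1 knob [438.4164 217.6652] top [320.6686 238.4127]
```

View pics/tl.png

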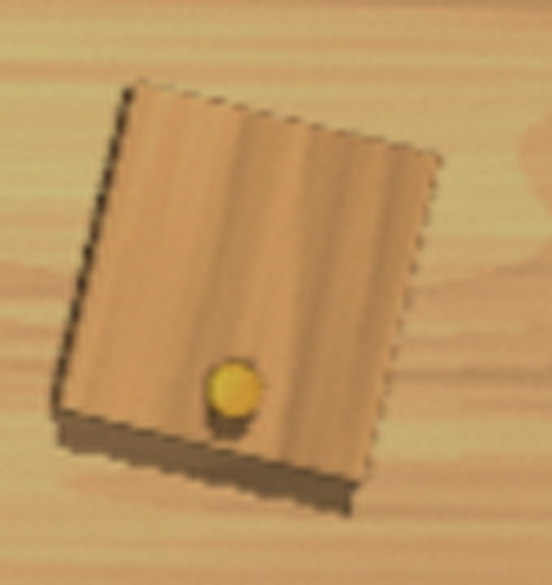

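```bash
python3 - <<'E'
from lid import *
s=snapshot('side');cv2.imwrite('pics/c22.png',cv2.convertScaleAbs(cv2.resize(s['pixels'][146:182,252:300,::-1],None,fx=16,fy=16,interpolation=2),alpha=1.5))
g=cv2.GaussianBlur(cv2.cvtColor(s['pixels'],cv2.COLOR_RGB2GRAY),(0,0),.7).astype(float)
xs=[];ys=[]
for u in range(259,288):
    col=g[150:182,u]; d=np.diff(col); k=np.argmin(d); 
    if 0<k<len(d)-1:
        a,b,c=d[k-1:k+2]; k=k+.5*(a-c)/(a-2*b+c)
    xs.append(u);ys.append(150.5+k)
print(np.round(ys,2))
for a in(0,.03,.06,.09):
  P=[]
  for L in np.linspace(.0,.15,40):
    x=.085-L*np.cos(a)+.008*np.sin(a);z=.06+L*np.sin(a)+.008*np.cos(a);P.append(proj(s,[*box(x,.08),z]))
  P=np.array(P);print(a,np.round(np.interp(xs,P[:,0],P[:,1]),2))
E
```

```text
[158.19 158.61 159.   159.5  160.08 160.54 161.06 161.47 161.87 162.43
 162.79 163.46 163.73 164.3  164.69 165.   165.62 166.   166.62 166.86
 167.53 168.09 168.67 169.19 169.65 170.17 170.56 171.   171.  ]
0 [158.78 159.27 159.75 160.24 160.73 161.21 161.7  162.18 162.67 163.16
 163.64 164.13 164.62 165.1  165.59 166.08 166.56 167.05 167.54 168.02
 168.51 169.   169.48 169.97 170.46 170.94 171.43 171.92 172.41]
0.03 [158.72 159.18 159.64 160.1  160.56 161.02 161.48 161.94 162.4  162.86
 163.32 163.78 164.24 164.7  165.16 165.62 166.09 166.55 167.01 167.47
 167.93 168.39 168.85 169.31 169.77 170.23 170.69 171.16 171.62]
0.06 [158.65 159.08 159.52 159.95 160.39 160.82 161.26 161.69 162.13 162.56
 163.   163.43 163.87 164.3  164.74 165.17 165.61 166.04 166.48 166.91
 167.35 167.78 168.22 168.65 169.09 169.52 169.96 170.39 170.83]
0.09 [158.58 158.99 159.4  159.81 160.22 160.62 161.03 161.44 161.85 162.26
 162.67 163.08 163.49 163.9  164.3  164.71 165.12 165.53 165.94 166.35
 166.76 167.17 167.58 167.99 168.39 168.8  169.21 169.62 170.03]
```

View pics/c22.png

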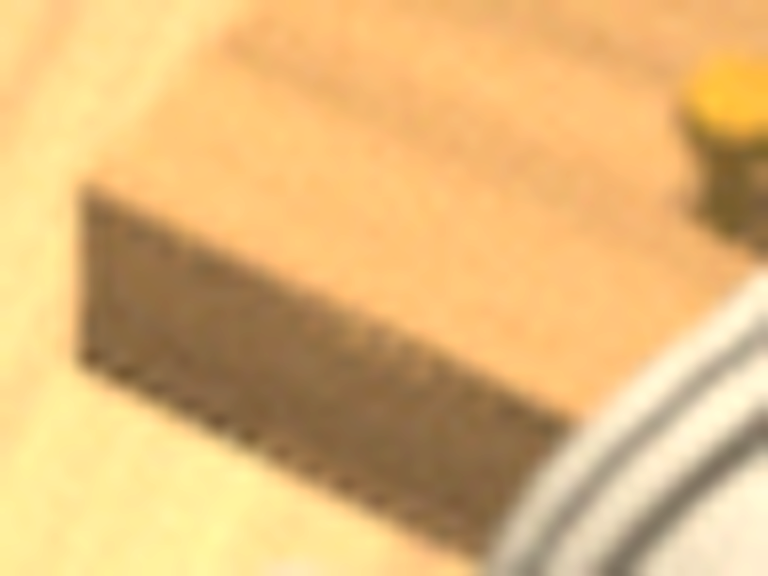

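```bash
python3 - <<'E'
from lid import *
s=snapshot('side')
g=cv2.GaussianBlur(cv2.cvtColor(s['pixels'],cv2.COLOR_RGB2GRAY),(0,0),.7).astype(float)
def ln(p0,p1,z0,sgn,w=3):
  X=np.linspace(p0,p1,60); P=np.array([proj(s,[*box(*q),z0]) for q in X]); us=np.arange(int(P[:,0].min())+2,int(min(P[:,0].max(),282)) )
  ys=[]
  for u in us:
    v=np.interp(u,P[:,0],P[:,1]); r=np.arange(int(v)-w,int(v)+w+1); d=sgn*np.diff(g[r[0]:r[-1]+2,u]); k=np.argmax(d); ys.append(r[0]+k+.5)
  v=np.interp(us,P[:,0],P[:,1]); print(us[0],us[-1],'slope obs',np.polyfit(us,ys,1)[0],'pred',np.polyfit(us,v,1)[0],'off',np.mean(np.array(ys)-v))
ln((.083,.08),(-.04,.08),.068,-1)
ln((.083,.08),(-.04,.08),0,1)
E
```

```text
258 281 slope obs 0.45478260869565074 pred 0.4865590526828322 off -0.8881668727208615
258 281 slope obs 0.49739130434782575 pred 0.4996344295756251 off -0.9248464847666055
```

Call:
send_rows(
  steps=[
    [[0,0,0],[0.025,-0.02,0],1],
    [[0,0,0],[0.025,-0.02,0],1],
    [[0,0,0],[0.025,-0.02,0],1],
    [[0,0,0],[0.025,-0.02,0],1],
    [[0,0,0],[0.025,-0.02,0],1],
    [[0,0,0],[0.025,-0.02,0],1],
    [[0,0,0],[0.025,-0.02,0],1],
    [[0,0,0],[0.02,-0.02,0],1],
  ],
)

```text
t: 43.25
ee_pos: [0.182, 0.5944, 0.2108]
tcp_rot: [[0.232, 0.973, 0.001], [0.973, -0.232, 0.001], [0.001, 0.001, -1.0]]
force: [0.7, 0.9, -0.3]
grip_width: 0.0003
```

```bash
python3 - <<'E'
from lid import *
s=snap('side','side23.png');print(sense()['t'],sense()['ee_pos'])
cv2.imwrite('pics/c23.png',cv2.convertScaleAbs(cv2.resize(s['pixels'][125:190,250:325,::-1],None,fx=9,fy=9,interpolation=2),alpha=1.5))
for a in(0,.05):
  for nm,L,y,h in[('hingeL',0,.08,.008),('freeR',.17,-.08,.008),('freeL',.17,.08,.008)]:
    x=.085-L*np.cos(a)+h*np.sin(a);z=.06+L*np.sin(a)+h*np.cos(a);W=[*box(x,y),z];print(a,nm,(proj(s,W)-[250,125])*9+4)
for q in[(-.085,.08,0),(-.085,-.08,0),(.085,.08,0)]: print('bottom',q,(proj(s,[*box(*q[:2]),0])-[250,125])*9+4)
E
```

```text
43.3 [0.1801 0.5975 0.2109]
0 hingeL [ 62.6551 297.1514]
0 freeR [577.0403 242.1505]
0 freeL [394.9747 458.8778]
0.05 hingeL [ 61.9036 296.8022]
0.05 freeR [578.0598 227.9255]
0.05 freeL [395.3426 444.6984]
bottom (-0.085, 0.08, 0) [382.4604 563.753 ]
bottom (-0.085, -0.08, 0) [559.7748 348.0865]
bottom (0.085, 0.08, 0) [ 60.7705 403.0087]
```

View pics/c23.png

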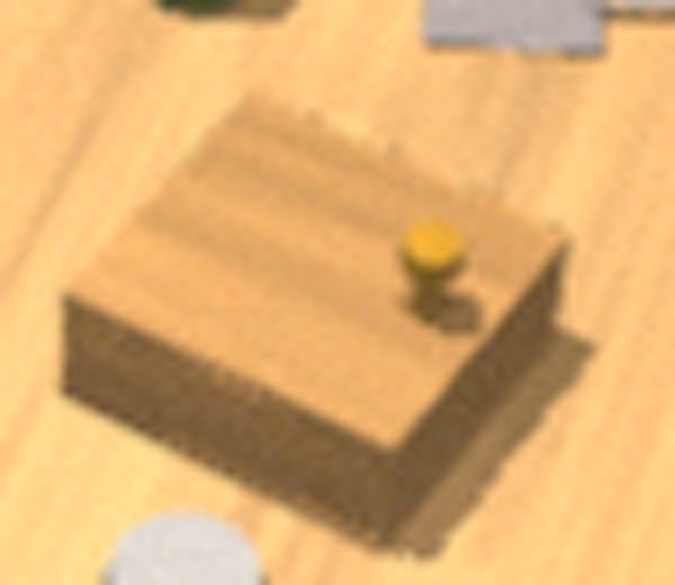

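The visible edge heights match a shut lid: 105 px at the near free corner, against 105 px predicted for shut and 119 px at 0.05 rad. The arm is clear, so I'm handing in.

```bash
python3 -c "
from station import *
print(job_done())"
```

```text
the job is handed in; nothing more can be done
None
```

I poured all six walnuts into the gift box, set the empty scoop back on the scale's pan and let go of it, then pushed the lid shut. I handed the job in at about 43 s; no verdict came back.

**Last checks**
- **Walnuts:** all six showed inside the box in the top view before I closed the lid.
- **Scoop:** it stood upright, empty and released. By the arm's own position it was within about 5 mm of the pan's centre.
- **Lid:** I pressed it down until it hit a hard stop at about 31 N. Afterwards the visible height at the box's near corner matched a shut lid (105 px, against 119 px at 0.05 rad). An edge-slope check gave about 0.01–0.035 rad, so it is inside the 0.05 limit but with less margin on that measure.
- **Bystanders:** the jar, tin, bowl, bottle and spatula looked unmoved in the pictures; I did not measure them again. The carton was away from every move.

**What went wrong or disagreed**
- **Missed first grasp:** the finger tips sit about 30–37 mm behind the reported tool point. The jaws therefore closed above the scoop without visibly disturbing it or the nuts. I corrected for the offset and the second grasp held.
- **Tilt trial at joint limits:** an early test tilt reached the limits of joints 5 and 6, and joint 5 read 0.107 against its stated minimum of 0.11. I poured from the side instead.
- **Lid opened further first:** before picking up the scoop I pushed the lid from about 1.66 to 1.8 rad to make room.

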